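# Cap the microscope lenses and lock their rack

### The arm

A 6-joint arm with a two-finger parallel gripper is mounted at the origin on the work surface. World frame = base frame: x ahead of the robot, y to its left, z up, the work surface at z = 0. Lengths are in m, angles in degrees, forces in N, time in s.
With the tool pointing down it reaches from about 0.4 to 0.825 m from the base axis. Payload 7 kg.
Tool frame: the origin (TCP) lies midway between the tips of the shut fingers; the grasp point (between the pads) lies 19 mm behind it; z points along the fingers, y is the line along which they close (so a half turn about z gives the same grasp; the last joint's range is limited). The gripper opens to 88 mm and grips with 3 to 60 N. Pads are 19 mm wide; open, the fingers measure 130 mm over their backs; the gripper's body (78 mm by 193 mm) begins 47 mm behind the grasp point.
Start: joints at [-60.671, 20.546, 0.682, 0, -70.136, -16.507], TCP at [0.15, -0.658, 0.227] pointing down, gripper open.
Joint ranges: [-176.03, 176.03], [-82.01, 121.73], [-58.28, 71.71], [-173.87, 95.51], [-174.79, -0.11], [-173.66, 173.66]. Speed limits (degrees/s): [136.94, 136.94, 172.46, 180, 180, 180].

### API

Orientations are given as [roll, pitch, yaw] about the fixed x, y, z axes, in that order (R = Rz(yaw) Ry(pitch) Rx(roll)).
In Python, from plant import telemetry, viewer, workorder gives the robot as it stands. The module is installed in compiled form; this text tells all that it offers.
- The arm moves only by the tool carry_out, never from a script. Its argument "rows" is a list of rows, each a list of 6 numbers: the shift along the tool's x, y, z in m, then the turn, a rotation vector about the tool's x, y, z in rad. In form: [[tx, ty, tz, ax, ay, az], ...]. A call has 1 to 8 rows; each row is the pose to reach, as a shift and turn from the pose commanded when the call began, along the tool's axes at that moment; what a row does not reach only later rows make up. A row lasts 1/8 s, in which the tool goes at most 62.5 mm and 10.7 degrees, less where a joint would pass 70% of its speed; a pose out of reach is approached as far as the arm can. A call with a gripper value outside its range is refused whole. "grip" is the gripper's target within -1 to 1 (fully open at 1, half-way at 0, shut at -1), set as the call begins (left out, the last holds). The fingers move at their own pace and stop on an object; the grip force is fixed at half the most. Time passes only in rows, so rows that repeat a pose let the fingers close. It gives the time, the measured TCP pose, the force, the opening and the grip force at its end, in the units of the state.
- telemetry.get_obs(): the state, without advancing time (a new reading comes with each control period).
- viewer.snapshot(name): name is "side" or "top"; returns the picture (420x560x3 uint8, red, green, blue); there is no depth.
- viewer.camera_info(name): a dict with "intrinsics" (3x3 intrinsics, pixels), "extrinsics" (4x4, takes a point from camera to world coordinates). Camera axes: x right, y down, z forward; pixel columns grow to the right and rows downward; lengths in m; the calibration is good to about 2 mm. A picture is of the moment at which its call begins. camera_info takes no time and is no camera call.
- workorder.close_job(): hands the job in; it is judged then, once.
The state is a dict: "clock": time; "joint_pos": joint angles; "qvel": joint speeds; "tau": joint torques, N m; "tool_pos": TCP position; "orientation": TCP orientation; "force": force on the tool from outside, world axes, zero at the start; "moment": the same for the moment, N m; "opening": finger opening in m; "gripper_force": force on a finger pad.
Only numpy, scipy, OpenCV 4.12 (cv2) and the standard library are available. Lean on these libraries where they do the work, as an engineer would, in place of code of your own. Each camera call takes 0.05 s, during which the arm holds its last target. There are 200 camera calls.

### The job

The microscope lesson is over: fit every dust cap that lies on the cork sheet onto the lens with the same colour of rim, its flange flat on the rim and both side tabs sprung out again under the lip; the caps lie packed tightly, so nudge one aside to make finger room before pinching its tabs, and leave a lens whose cap is missing open. When all the caps are on, swing the hold-down bar over the lenses to its stop, then put the locking pin fully home through the eye at its end. The dish, the jar and the brush must stay where they are.

Things in the scene. Friction and masses are not known exactly. Their poses are not given: they have to be found in the camera images.
- capmid_red (a point): centre, half-way up, of the red dust cap (may be absent), 16.5 mm above its underside; z up. Cap 33 mm tall, about 50 g: black plug 44 mm wide, 9.5 mm high, bevelled foot; red flange 58 mm wide, top at 13 mm; two upright red finger tabs at its +y and -y, 13.5 to 33 mm up, 16 mm wide along x, 48 mm over their outer faces, 38 mm when squeezed together along y to their stops
- tab_red_a (a joint): inward travel (m) of the +y tab of the red cap: 0 relaxed (sprung out), 0.005 fully squeezed; spring 1.8 N at 0, 4.8 N at 0.005. Its white hook beside the plug (1 to 4.5 mm above the underside) reaches 26.5 mm from the cap's axis relaxed, 21.5 mm squeezed. At the start the caps lie in a row on a cork sheet, nearly touching (58.7 mm apart), y along the row: too little room for fingers between neighbours' tabs
- tab_red_b (a joint): inward travel (m) of the -y tab of the red cap: 0 relaxed (sprung out), 0.005 fully squeezed; spring 1.8 N at 0, 4.8 N at 0.005. Its white hook beside the plug (1 to 4.5 mm above the underside) reaches 26.5 mm from the cap's axis relaxed, 21.5 mm squeezed. At the start the caps lie in a row on a cork sheet, nearly touching (58.7 mm apart), y along the row: too little room for fingers between neighbours' tabs
- rim_red (a point): centre of the mouth, at the rim's top face, of the fixed lens barrel with red rim and band; z up. Barrel 66 mm wide, 40 mm high. Mouth 48 mm wide through an inward lip 3.5 mm thick; bore below it 56 mm wide, 16.5 mm deep. A seated cap's flange lies on the rim, its capmid 7 mm above this point, hooks sprung out under the lip; any yaw of the cap fits
- capmid_yellow (a point): centre, half-way up, of the yellow dust cap (may be absent), 16.5 mm above its underside; z up. Cap 33 mm tall, about 50 g: black plug 44 mm wide, 9.5 mm high, bevelled foot; yellow flange 58 mm wide, top at 13 mm; two upright yellow finger tabs at its +y and -y, 13.5 to 33 mm up, 16 mm wide along x, 48 mm over their outer faces, 38 mm when squeezed together along y to their stops
- tab_yellow_a (a joint): inward travel (m) of the +y tab of the yellow cap: 0 relaxed (sprung out), 0.005 fully squeezed; spring 1.8 N at 0, 4.8 N at 0.005. Its white hook beside the plug (1 to 4.5 mm above the underside) reaches 26.5 mm from the cap's axis relaxed, 21.5 mm squeezed. At the start the caps lie in a row on a cork sheet, nearly touching (58.7 mm apart), y along the row: too little room for fingers between neighbours' tabs
- tab_yellow_b (a joint): inward travel (m) of the -y tab of the yellow cap: 0 relaxed (sprung out), 0.005 fully squeezed; spring 1.8 N at 0, 4.8 N at 0.005. Its white hook beside the plug (1 to 4.5 mm above the underside) reaches 26.5 mm from the cap's axis relaxed, 21.5 mm squeezed. At the start the caps lie in a row on a cork sheet, nearly touching (58.7 mm apart), y along the row: too little room for fingers between neighbours' tabs
- rim_yellow (a point): centre of the mouth, at the rim's top face, of the fixed lens barrel with yellow rim and band; z up. Barrel 66 mm wide, 40 mm high. Mouth 48 mm wide through an inward lip 3.5 mm thick; bore below it 56 mm wide, 16.5 mm deep. A seated cap's flange lies on the rim, its capmid 7 mm above this point, hooks sprung out under the lip; any yaw of the cap fits
- capmid_green (a point): centre, half-way up, of the green dust cap (may be absent), 16.5 mm above its underside; z up. Cap 33 mm tall, about 50 g: black plug 44 mm wide, 9.5 mm high, bevelled foot; green flange 58 mm wide, top at 13 mm; two upright green finger tabs at its +y and -y, 13.5 to 33 mm up, 16 mm wide along x, 48 mm over their outer faces, 38 mm when squeezed together along y to their stops
- tab_green_a (a joint): inward travel (m) of the +y tab of the green cap: 0 relaxed (sprung out), 0.005 fully squeezed; spring 1.8 N at 0, 4.8 N at 0.005. Its white hook beside the plug (1 to 4.5 mm above the underside) reaches 26.5 mm from the cap's axis relaxed, 21.5 mm squeezed. At the start the caps lie in a row on a cork sheet, nearly touching (58.7 mm apart), y along the row: too little room for fingers between neighbours' tabs
- tab_green_b (a joint): inward travel (m) of the -y tab of the green cap: 0 relaxed (sprung out), 0.005 fully squeezed; spring 1.8 N at 0, 4.8 N at 0.005. Its white hook beside the plug (1 to 4.5 mm above the underside) reaches 26.5 mm from the cap's axis relaxed, 21.5 mm squeezed. At the start the caps lie in a row on a cork sheet, nearly touching (58.7 mm apart), y along the row: too little room for fingers between neighbours' tabs
- rim_green (a point): centre of the mouth, at the rim's top face, of the fixed lens barrel with green rim and band; z up. Barrel 66 mm wide, 40 mm high. Mouth 48 mm wide through an inward lip 3.5 mm thick; bore below it 56 mm wide, 16.5 mm deep. A seated cap's flange lies on the rim, its capmid 7 mm above this point, hooks sprung out under the lip; any yaw of the cap fits
- capmid_blue (a point): centre, half-way up, of the blue dust cap (may be absent), 16.5 mm above its underside; z up. Cap 33 mm tall, about 50 g: black plug 44 mm wide, 9.5 mm high, bevelled foot; blue flange 58 mm wide, top at 13 mm; two upright blue finger tabs at its +y and -y, 13.5 to 33 mm up, 16 mm wide along x, 48 mm over their outer faces, 38 mm when squeezed together along y to their stops
- tab_blue_a (a joint): inward travel (m) of the +y tab of the blue cap: 0 relaxed (sprung out), 0.005 fully squeezed; spring 1.8 N at 0, 4.8 N at 0.005. Its white hook beside the plug (1 to 4.5 mm above the underside) reaches 26.5 mm from the cap's axis relaxed, 21.5 mm squeezed. At the start the caps lie in a row on a cork sheet, nearly touching (58.7 mm apart), y along the row: too little room for fingers between neighbours' tabs
- tab_blue_b (a joint): inward travel (m) of the -y tab of the blue cap: 0 relaxed (sprung out), 0.005 fully squeezed; spring 1.8 N at 0, 4.8 N at 0.005. Its white hook beside the plug (1 to 4.5 mm above the underside) reaches 26.5 mm from the cap's axis relaxed, 21.5 mm squeezed. At the start the caps lie in a row on a cork sheet, nearly touching (58.7 mm apart), y along the row: too little room for fingers between neighbours' tabs
- rim_blue (a point): centre of the mouth, at the rim's top face, of the fixed lens barrel with blue rim and band; z up. Barrel 66 mm wide, 40 mm high. Mouth 48 mm wide through an inward lip 3.5 mm thick; bore below it 56 mm wide, 16.5 mm deep. A seated cap's flange lies on the rim, its capmid 7 mm above this point, hooks sprung out under the lip; any yaw of the cap fits
- rack_top (a point): centre of the top face of the fixed black lens rack, a plate 200 (x) x 270 (y) x 15 mm; the four lenses stand on it 95 mm apart in a square about this point, which lens where varies. At y = -115 mm is the bar's upright hinge, at y = +115 mm the lock post, 34 mm square, 67 mm high above the plate, with an upright 11 mm hole in its top, 55 mm deep
- bar (a joint): angle (rad) of the flat hold-down bar on its upright hinge: 0 closed (at its stop, along the rack's y, its eye exactly over the hole of the lock post), grows as it swings open anticlockwise seen from above, up to 2.4; starts near 2. Stays where left, takes under 1 N at the knob. Bar 44 mm wide, 6 mm thick, its underside 84 mm and top 90 mm above the table, 5 mm above seated caps
- bar_knob (a point): centre of the upright round orange knob on the bar, 20 mm in diameter, standing 28 mm above the bar's top face (this point is 14 mm above that face), 110 mm from the hinge axis
- bar_eye (a point): centre of the eye in the bar's free end, at the top face: a bevelled 11 mm hole right through the 6 mm bar, 230 mm from the hinge axis
- pin_mid (a point): centre, half-way up, of the locking pin: steel shaft 8 mm in diameter, 50 mm long with a pointed foot, under a round orange head 16 mm in diameter, 26 mm tall; 76 mm in all, this point 38 mm above the foot, z up. It starts upright in its stand, foot on the table, in a fixed wooden stand 44 x 44 x 50 mm. Home in the eye, the head rests on the bar and this point is 12 mm below bar_eye
- dish: bystander: glass dish, 72 mm in diameter, 16 mm high, origin at the centre of its underside
- jar: bystander: greenish glass jar with instruments in it, 60 mm in diameter, 85 mm high (instruments to 125 mm), origin at the centre of its underside
- brush_grip (a point): bystander: handle of a brush about 160 mm long lying along its x, on the table
Things that resemble listed ones, but are neither listed nor needed, are in the scene too. What is shaped like the part that bears capmid_green but pink or purple is not meant.

How it is judged:
By the outcome, as a careful person would: the job done as asked, in the order asked, and still so for the second after the job is handed in, with the robot touching nothing.
Of cap_red, cap_yellow, cap_green, cap_blue only 3 to 4 are there at a start; the rules pass over those that are not, and their reading is None.
At some moment in a run one of cap_red, cap_yellow, cap_green, cap_blue may be knocked a few centimetres aside while the robot is not near it.
It also fails if it takes over 210 s, if anything falls off the work surface, if the arm or the gripper's body presses on something with over 40 N, if the wrist force passes 120 N, or if a joint passes its speed limit or range.

## Working session

There is one attempt and no reset: what is moved stays moved. The work goes in short steps, Python scripts to look and compute and a tool call to move; the robot and the scene stay as the last step left them, time stands still between calls to the robot, and variables do not carry over. Pictures are saved under pics/ and viewed, at most 14 in all, crops included, and the job is handed in when it is done.

Besides the shell and the picture viewer there is one more tool, called after "Emit:" by a JSON object that holds its "op" and its "data", one argument or row to a line. carry_out: Moves the arm, as the interface text tells. Its arguments: {"type":"object","properties":{"rows":{"type":"array"},"grip":{"type":"number"}},"required":["rows"]}

```bash
mkdir -p pics; ls; python3 - <<'E'
from plant import telemetry, viewer
import cv2,numpy as np
np.set_printoptions(precision=4,suppress=True)
for n in("side","top"):
    im=viewer.snapshot(n); cv2.imwrite(f"pics/{n}0.png",im[:,:,::-1])
    c=viewer.camera_info(n); print(n,c)
print(telemetry.get_obs())
E
```

```text
pics
side {'intrinsics': array([[418.946 ,   0.    , 278.8367],
       [  0.    , 418.946 , 203.4438],
       [  0.    ,   0.    ,   1.    ]]), 'extrinsics': array([[-0.7665, -0.3783,  0.519 , -0.0421],
       [-0.6421,  0.4395, -0.6281,  0.7063],
       [ 0.0095, -0.8147, -0.5798,  0.7135],
       [ 0.    ,  0.    ,  0.    ,  1.    ]])}
top {'intrinsics': array([[423.6005,   0.    , 279.2461],
       [  0.    , 423.6005, 211.9769],
       [  0.    ,   0.    ,   1.    ]]), 'extrinsics': array([[-0.0177, -0.9935,  0.1123,  0.4045],
       [-0.9997,  0.0154, -0.0212,  0.0625],
       [ 0.0194, -0.1126, -0.9934,  1.0849],
       [ 0.    ,  0.    ,  0.    ,  1.    ]])}
{'clock': 0.1, 'joint_pos': array([-60.6696,  20.5871,   0.6401,  -0.0152, -70.1367, -16.5044]), 'qvel': array([ 0.1047, -0.0993,  0.1867,  0.1412,  0.058 , -0.1291]), 'tau': array([ -0.0013, -58.4163,  29.3755,   7.0155,   0.0102,  -0.0001]), 'tool_pos': array([ 0.1497, -0.6578,  0.2257]), 'orientation': array([ 179.9157,   -0.01  , -167.1791]), 'force': array([-0.2317,  0.1301, -0.5176]), 'moment': array([-0.0124,  0.02  , -0.0146]), 'gripper_force': 0.0, 'opening': 0.08770834602479673}
```

View pics/side0.png

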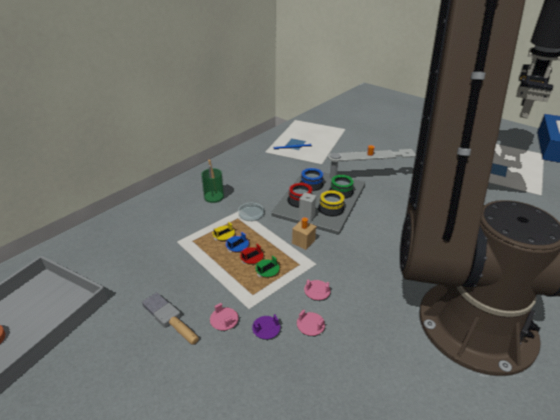

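View pics/top0.png

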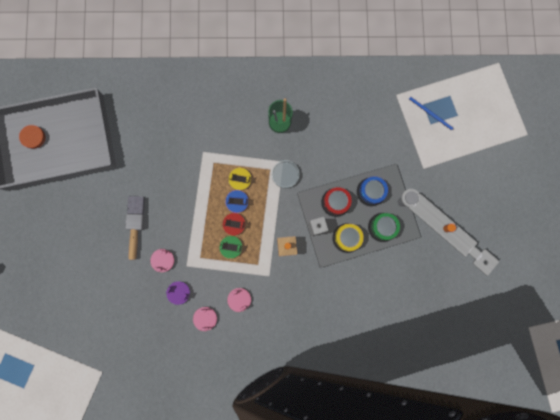

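```bash
cat > h.py <<'E'
import numpy as np, cv2
from plant import telemetry, viewer
from scipy.spatial.transform import Rotation as Ro
np.set_printoptions(precision=4,suppress=True)
C={n:viewer.camera_info(n) for n in("side","top")}
def ray(n,p):
    K,T=C[n]["intrinsics"],C[n]["extrinsics"]
    d=T[:3,:3]@np.linalg.solve(K,[p[0],p[1],1.]); return T[:3,3],d/np.linalg.norm(d)
def plane(n,p,z):
    o,d=ray(n,p); return o+d*(z-o[2])/d[2]
def tri(ps,pt):
    "midpoint of two rays and their miss distance"
    (a,u),(b,v)=ray("side",ps),ray("top",pt)
    s=np.linalg.lstsq(np.c_[u,-v],b-a,rcond=None)[0]
    P,Q=a+u*s[0],b+v*s[1]; return (P+Q)/2,np.linalg.norm(P-Q)
def proj(n,X):
    K,T=C[n]["intrinsics"],C[n]["extrinsics"]
    q=K@(T[:3,:3].T@(np.asarray(X)-T[:3,3])); return q[:2]/q[2]
def snap(n,name=None):
    im=viewer.snapshot(n)[:,:,::-1].copy()
    if name: cv2.imwrite(f"pics/{name}.png",im)
    return im
H={"red":[(0,6),(174,179)],"yellow":[(24,32)],"green":[(50,75)],"blue":[(104,120)],"orange":[(7,17)]}
def mask(im,c,s=130,v=50):
    h=cv2.cvtColor(im,cv2.COLOR_BGR2HSV)
    return sum(cv2.inRange(h,(a,s,v),(b,255,255)) for a,b in H[c])
def blobs(im,c,amin=30,**k):
    n,l,st,ce=cv2.connectedComponentsWithStats(mask(im,c,**k))
    return [(tuple(ce[i].round(1)),st[i].tolist()) for i in range(1,n) if st[i,4]>=amin]
E
python3 - <<'E'
from h import *
s=cv2.imread("pics/side0.png");t=cv2.imread("pics/top0.png")
for n,im in(("side",s),("top",t)):
    for c in H: print(n,c,blobs(im,c))
r=lambda im,x,y,w,h:cv2.resize(im[y:y+h,x:x+w],None,fx=800/w,fy=800/w,interpolation=2)
a=r(t,185,155,320,120);b=r(s,170,140,265,95+45)
cv2.imwrite("pics/crop0.png",np.vstack([a[:,:800],b])[:600])
E
```

```text
side red [((np.float64(299.1), np.float64(189.7)), [290, 182, 23, 19, 154]), ((np.float64(251.9), np.float64(254.8)), [240, 244, 24, 20, 266])]
side yellow [((np.float64(331.9), np.float64(199.8)), [320, 190, 25, 20, 272]), ((np.float64(223.7), np.float64(232.0)), [213, 223, 22, 18, 229])]
side green [((np.float64(212.8), np.float64(189.7)), [203, 175, 20, 27, 330]), ((np.float64(342.1), np.float64(180.4)), [332, 175, 21, 13, 127]), ((np.float64(341.7), np.float64(189.0)), [332, 186, 20, 6, 49]), ((np.float64(267.8), np.float64(267.3)), [256, 257, 23, 20, 266])]
side blue [((np.float64(550.4), np.float64(138.7)), [538, 115, 22, 47, 726]), ((np.float64(292.9), np.float64(145.7)), [275, 143, 36, 6, 82]), ((np.float64(311.7), np.float64(176.1)), [302, 168, 21, 17, 194]), ((np.float64(237.4), np.float64(242.9)), [227, 233, 22, 19, 231])]
side orange [((np.float64(370.3), np.float64(149.7)), [368, 145, 6, 10, 52]), ((np.float64(304.1), np.float64(223.1)), [301, 217, 8, 12, 72]), ((np.float64(257.7), np.float64(247.7)), [249, 243, 16, 16, 39]), ((np.float64(1.5), np.float64(333.8)), [0, 32
[... 164 characters left out ...]
ellow [((np.float64(239.3), np.float64(178.4)), [229, 168, 22, 22, 283]), ((np.float64(348.5), np.float64(237.4)), [335, 224, 29, 28, 292])]
top green [((np.float64(386.0), np.float64(226.0)), [374, 214, 26, 26, 160])]
top blue [((np.float64(430.5), np.float64(112.6)), [410, 98, 42, 31, 113]), ((np.float64(373.5), np.float64(190.2)), [360, 177, 28, 27, 270]), ((np.float64(236.9), np.float64(195.6)), [227, 191, 20, 13, 121]), ((np.float64(236.0), np.float64(207.1)), [227, 204, 19, 8, 105])]
top orange [((np.float64(31.5), np.float64(136.3)), [20, 126, 24, 22, 417]), ((np.float64(449.8), np.float64(227.5)), [444, 224, 12, 8, 72]), ((np.float64(287.3), np.float64(245.4)), [284, 242, 8, 8, 43])]
```

View pics/crop0.png

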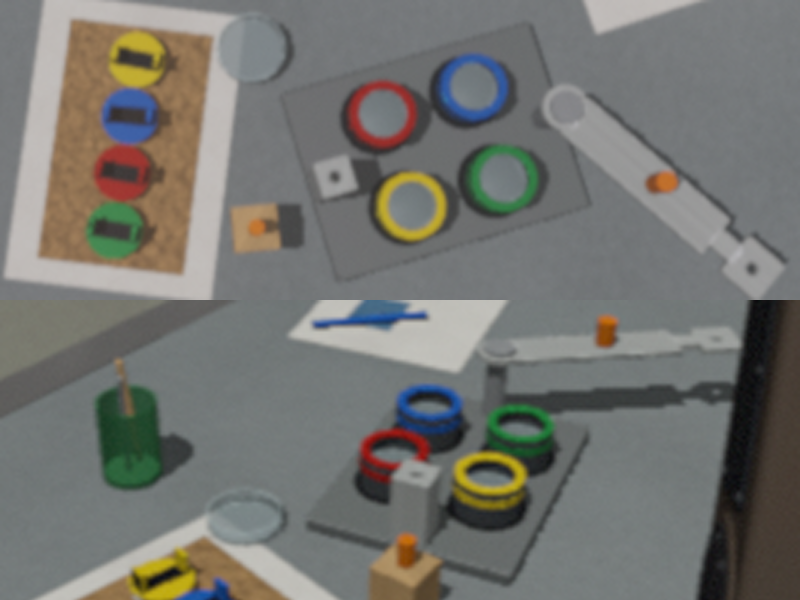

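```bash
python3 - <<'E'
from h import *
s=cv2.imread("pics/side0.png");t=cv2.imread("pics/top0.png")
a=cv2.resize(s[218:283,205:289],(775,600),interpolation=2)
b=cv2.resize(t[165:262,205:265],(371,600),interpolation=2)
cv2.imwrite("pics/crop1.png",np.hstack([cv2.resize(a,(429*775//775,332)),np.zeros((332,0,3),np.uint8)]))
o=np.zeros((600,800,3),np.uint8);o[:332,:429]=cv2.resize(a,(429,332));o[:,429:]=b;cv2.imwrite("pics/crop1.png",o)
E
```

```text
(no output)
```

View pics/crop1.png

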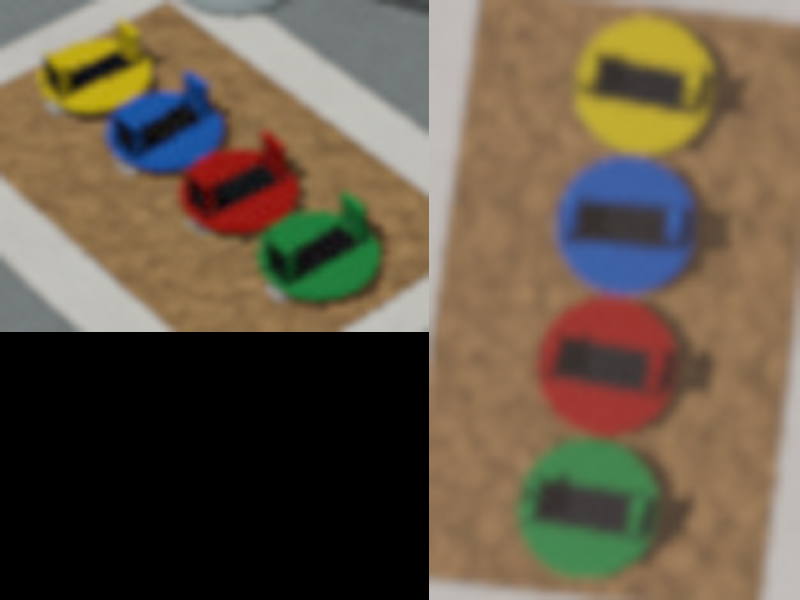

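```bash
cat >> h.py <<'E'
def hull(im,c,at,r=30,**k):
    "ellipse (centre, bottom row, left, right) of hull of colour c near pixel at"
    m=mask(im,c,**k); z=np.zeros_like(m); cv2.circle(z,(int(at[0]),int(at[1])),r,255,-1)
    p=cv2.findNonZero(m&z); h=cv2.convexHull(p)
    e=cv2.fitEllipse(h); return np.array(e[0]),e[1],h[:,0]
def hole(im,c,at,r=30,**k):
    m=mask(im,c,**k); z=np.zeros_like(m); cv2.circle(z,(int(at[0]),int(at[1])),r,255,-1)
    cs,hi=cv2.findContours(m&z,cv2.RETR_CCOMP,cv2.CHAIN_APPROX_NONE)
    q=[x for x,i in zip(cs,hi[0]) if i[3]>=0 and len(x)>15]
    return [cv2.fitEllipse(x) for x in q]
E
python3 - <<'E'
from h import *
s=cv2.imread("pics/side0.png");t=cv2.imread("pics/top0.png")
caps={"yellow":((239,179),(224,232)),"blue":((237,201),(237,243)),"red":((234,224),(252,255)),"green":((231,247),(268,267))}
for c,(a,b) in caps.items():
    e=hull(t,c,a,13,v=30,s=100); f=hull(s,c,b,14,v=30,s=100)
    P=plane("top",e[0],.015)
    zs=[]
    for z in(.005,.025):
        Q=plane("top",e[0],z); w=np.linspace(0,6.3,60)
        zs.append(max(proj("side",Q+.029*np.array([np.cos(x),np.sin(x),0]))[1] for x in w))
    bot=f[2][:,1].max()+.5
    print(c,e[0],e[1],P,"flange z",.005+.02*(bot-zs[0])/(zs[1]-zs[0]))
rims={"red":((338,201),(301,191)),"blue":((374,190),(312,177)),"yellow":((349,238),(332,200)),"green":((386,226),(342,185))}
for c,(a,b) in rims.items():
    for n,im,q in(("top",t,a),("side",s,b)):
        for e in hole(im,c,q,16,v=30,s=90): print(c,n,np.array(e[0]),np.array(e[1]),plane(n,e[0],.055))
        e=hull(im,c,q,17,v=30,s=90); print("   hull",n,e[0],np.array(e[1]),plane(n,e[0],.055))
for nm,ps,pt in(("knob",(370.3,149.7),(449.8,227.5)),("pinhead",(304.1,223.1),(287.3,245.4))): print(nm,tri(ps,pt))
E
```

```text
yellow [239.3635 178.4976] (21.318115234375, 22.210750579833984) [0.6133 0.1402 0.015 ] flange z 0.0064413534622498655
blue [236.6608 200.9299] (20.97872543334961, 21.83058738708496) [0.5554 0.1475 0.015 ] flange z 0.007631021236980695
red [233.6405 223.6898] (22.020275115966797, 22.76363754272461) [0.4974 0.1555 0.015 ] flange z 0.008583934006926702
green [230.4372 246.6773] (20.376747131347656, 21.18208122253418) [0.4396 0.1638 0.015 ] flange z 0.009275580226523071
red top [337.7125 199.9334] [20.196  20.7268] [ 0.5485 -0.104   0.055 ]
   hull top [337.3976 200.4318] [27.2625 28.6797] [ 0.5473 -0.1032  0.055 ]
   hull side [299.6912 190.8799] [17.8529 24.7244] [ 0.542  -0.0926  0.055 ]
blue top [374.1846 189.1846] [19.0953 20.2081] [ 0.574  -0.1954  0.055 ]
   hull top [373.5758 189.7429] [27.39   28.8081] [ 0.5726 -0.1938  0.055 ]
blue side [312.009  173.6424] [ 7.287  14.4824] [ 0.571  -0.1911  0.055 ]
   hull side [311.8251 175.9345] [17.289  23.9585] [ 0.5637 -0.1801  0.055 ]
yellow top [349.3827 236.9302] [19.8    20.4304] [ 0.457  -0.1295  0.055 ]
   hull top [348.724  237.2426] [27.4361 29.0667] [ 0.4563 -0.1279  0.055 ]
yellow side [331.993  197.4286] [ 9.1138 16.0133] [ 0.4541 -0.1252  0.055 ]
   hull side [331.6746 199.4626] [19.9961 26.3244] [ 0.4492 -0.1164  0.055 ]
green top [386.0632 225.8536] [20.253 21.191] [ 0.4826 -0.2207  0.055 ]
   hull top [385.6319 226.0318] [27.0194 27.953 ] [ 0.4822 -0.2196  0.055 ]
green side [341.2159 187.718 ] [ 2.8383 13.5687] [ 0.4616 -0.1834  0.055 ]
green side [342.2095 181.0426] [ 8.3366 15.226 ] [ 0.4791 -0.2155  0.055 ]
   hull side [342.1069 182.8015] [17.9966 23.5774] [ 0.474  -0.2072  0.055 ]
knob (array([ 0.4731, -0.3567,  0.1037]), np.float64(0.001150454176408293))
pinhead (array([0.439 , 0.0227, 0.0604]), np.float64(0.0005019185143186145))
```

```bash
cat >> h.py <<'E'
import json,os
def Rt(y): return Ro.from_euler("xyz",[180,0,y],degrees=True)
def cmd():
    return json.load(open("cmd.json")) if os.path.exists("cmd.json") else [.15,-.658,.227,-167.178]
def plan(*wps,save=True):
    "print one rounded row per waypoint (x,y,z,yaw) and steps needed; remember last as commanded"
    c=cmd(); R0=Rt(c[3]); prev=c
    for w in wps:
        w=list(w)+[prev[3]] if len(w)==3 else list(w)
        t=R0.inv().apply(np.array(w[:3])-c[:3]).round(4); a=round(-np.radians(w[3]-c[3]),3)
        n=max(np.linalg.norm(np.subtract(w[:3],prev[:3]))/.0625,abs(w[3]-prev[3])/10.7)
        print([*t.tolist(),0,0,a],"rows %.1f"%n); e=[*(R0.apply(t)+c[:3]).tolist(),c[3]-np.degrees(a)]; prev=e
    if save: json.dump(prev,open("cmd.json","w"))
def st():
    o=telemetry.get_obs(); print("t%.2f"%o["clock"],o["tool_pos"],o["orientation"],"F",o["force"],"open %.4f"%o["opening"],"gf %.1f"%o["gripper_force"],"cmd",np.round(cmd(),4))
E
python3 -c "
from h import *
plan((.45,-.45,.22),(.47,-.17,.2,-187.7))"
```

```text
[-0.3387, 0.1362, 0.007, 0, 0, np.float64(-0.0)] rows 5.8
[-0.4203, 0.4048, 0.027, 0, 0, np.float64(0.358)] rows 4.5
```

Lookalikes in the top view: the pink caps at (163,260), (240,300) and (205,319), the purple cap at (178,293), and the orange lump in the tray at (31,136). None of these are wanted. The real caps are on the cork: yellow (239,178), blue (237,201), red (234,224) and green (230,247). The close crop confirms them, and shows their tabs pointing across the row, where the fingers have room.

Emit:
{"op": "carry_out", "data": {
  "rows": [
    [-0.3387,0.1362,0.007,0,0,0],
    [-0.3387,0.1362,0.007,0,0,0],
    [-0.3387,0.1362,0.007,0,0,0],
    [-0.3387,0.1362,0.007,0,0,0],
    [-0.3387,0.1362,0.007,0,0,0],
    [-0.3387,0.1362,0.007,0,0,0],
    [-0.4203,0.4048,0.027,0,0,0.358],
    [-0.4203,0.4048,0.027,0,0,0.358]
  ],
  "grip": 1
}}

```text
clock: 1.1
tool_pos: [0.4588, -0.3293, 0.21]
orientation: [180.0, -0.1, 172.5]
force: [2.2, 0.9, -0.2]
opening: 0.0875
gripper_force: 0.0
```

```bash
python3 -c "
from h import *
st()"
```

```text
t1.10 [ 0.4588 -0.3293  0.21  ] [179.9746  -0.0835 172.4592] F [ 2.1782  0.8646 -0.228 ] open 0.0875 gf 0.0 cmd [   0.47     -0.17      0.2    -187.6899]
```

```bash
cat >> h.py <<'E'
def sync():
    o=telemetry.get_obs(); y=o["orientation"][2]; y=y-360 if y>0 else y
    json.dump([*o["tool_pos"].tolist(),float(y)],open("cmd.json","w"))
E
python3 -c "
from h import *
sync(); plan((.4396,-.1,.20,-187.7),(.4396,.1638,.15))"
```

```text
[0.0491, 0.2248, 0.01, 0, 0, np.float64(0.003)] rows 3.7
[0.0837, 0.4863, 0.06, 0, 0, np.float64(0.003)] rows 4.3
```

Emit:
{"op": "carry_out", "data": {
  "rows": [
    [0.0491,0.2248,0.01,0,0,0.003],
    [0.0491,0.2248,0.01,0,0,0.003],
    [0.0491,0.2248,0.01,0,0,0.003],
    [0.0837,0.4863,0.06,0,0,0.003],
    [0.0837,0.4863,0.06,0,0,0.003],
    [0.0837,0.4863,0.06,0,0,0.003],
    [0.0837,0.4863,0.06,0,0,0.003],
    [0.0837,0.4863,0.06,0,0,0.003]
  ]
}}

```text
clock: 2.1
tool_pos: [0.4361, 0.1638, 0.151]
orientation: [180.0, 0.0, 172.6]
force: [1.4, -0.0, 0.1]
opening: 0.0879
gripper_force: 0.0
```

```bash
python3 -c "
from h import *
st()
snap('top','top1');s=snap('side','side1')
st()"
```

```text
t2.10 [0.4361 0.1638 0.151 ] [179.9783   0.0173 172.6499] F [ 1.4127 -0.0329  0.1478] open 0.0879 gf 0.0 cmd [   0.4396    0.1638    0.15   -187.7127]
t2.20 [0.4363 0.1661 0.1502] [-179.9783   -0.024   172.8795] F [-0.5894 -0.6067  1.0506] open 0.0875 gf 0.0 cmd [   0.4396    0.1638    0.15   -187.7127]
```

View pics/side1.png

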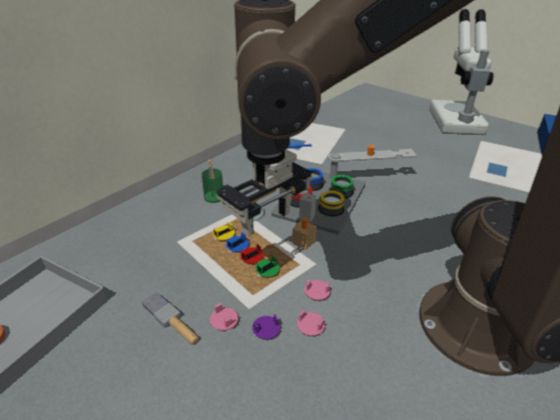

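```bash
python3 -c "
from h import *
s=cv2.imread('pics/side1.png');t=cv2.imread('pics/top1.png')
for y in(-.044,.044): print(proj('side',np.array([.4363,.1661,.15])+y*np.array([.13,.99,0])))
a=cv2.resize(s[140:290,200:340],(560,600),interpolation=2);b=cv2.resize(t[160:270,200:260],(240,440),interpolation=2)
o=np.zeros((600,800,3),np.uint8);o[:,:560]=a;o[:440,560:]=b;cv2.imwrite('pics/crop2.png',o)"
```

```text
[282.0656 214.0185]
[251.7762 230.5874]
```

View pics/crop2.png

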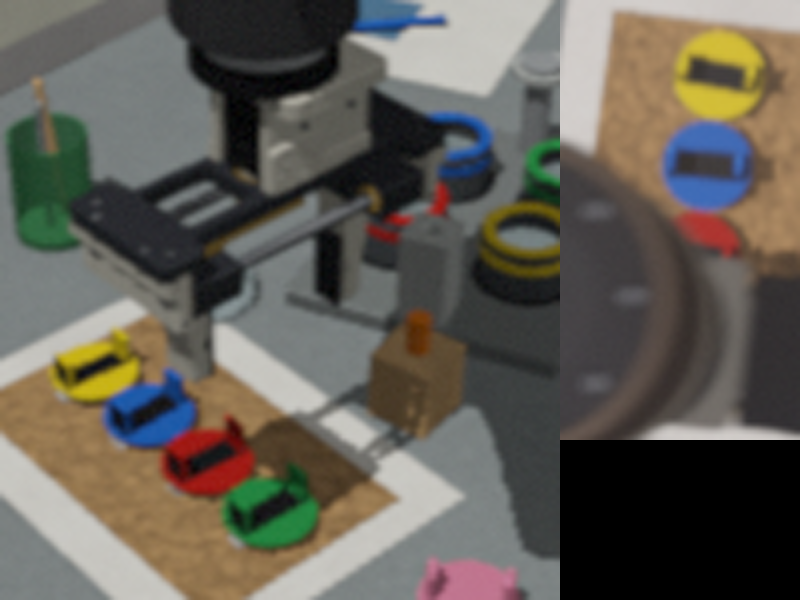

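```bash
python3 -c "
from h import *
sync(); plan((.4396,.1638,.055,-187.7))"
```

```text
[-0.0035, -0.0019, 0.0952, 0, 0, np.float64(0.01)] rows 1.5
```

Emit:
{"op": "carry_out", "data": {
  "rows": [
    [-0.0035,-0.0019,0.0952,0,0,0.01],
    [-0.0035,-0.0019,0.0952,0,0,0.01],
    [-0.0035,-0.0019,0.0952,0,0,0.01],
    [-0.0035,-0.0019,0.0952,0,0,0.01],
    [-0.0035,-0.0019,0.0952,0,0,0.01],
    [-0.0035,-0.0019,0.0952,0,0,0.01]
  ]
}}

```text
clock: 2.95
tool_pos: [0.4404, 0.1599, 0.0571]
orientation: [179.9, 0.1, 172.0]
force: [0.5, -0.2, 0.5]
opening: 0.0874
gripper_force: 0.0
```

```bash
python3 -c "
from h import *
st(); s=snap('side'); st(); print(blobs(s,'green'))
"
```

```text
t2.95 [0.4404 0.1599 0.0571] [179.8941   0.087  172.0386] F [ 0.4564 -0.211   0.451 ] open 0.0874 gf 0.0 cmd [   0.4396    0.1638    0.055  -187.6934]
t3.00 [0.4403 0.1598 0.0569] [179.9141   0.0695 172.0419] F [-0.1442  0.2017  0.6171] open 0.0880 gf 0.0 cmd [   0.4396    0.1638    0.055  -187.6934]
[((np.float64(342.0), np.float64(180.4)), [332, 175, 21, 13, 124]), ((np.float64(212.7), np.float64(190.4)), [204, 176, 19, 26, 284]), ((np.float64(341.8), np.float64(189.1)), [332, 186, 20, 6, 48]), ((np.float64(267.9), np.float64(267.7)), [257, 257, 22, 20, 213])]
```

```bash
python3 -c "
from h import *
sync(); plan((.4396,.1638,.021,-187.7))"
```

```text
[0.0012, 0.0039, 0.0359, 0, 0, np.float64(-0.005)] rows 0.6
```

Emit:
{"op": "carry_out", "data": {
  "rows": [
    [0.0012,0.0039,0.018,0,0,-0.005],
    [0.0012,0.0039,0.0359,0,0,-0.005],
    [0.0012,0.0039,0.0359,0,0,-0.005],
    [0.0012,0.0039,0.0359,0,0,-0.005]
  ]
}}

```text
clock: 3.5
tool_pos: [0.4396, 0.1637, 0.0207]
orientation: [180.0, 0.0, 172.3]
force: [-0.9, 0.3, -0.0]
opening: 0.0875
gripper_force: 0.0
```

Emit:
{"op": "carry_out", "data": {
  "rows": [
    [0,0,0,0,0,0],
    [0,0,0,0,0,0],
    [0,0,0,0,0,0],
    [0,0,0,0,0,0],
    [0,0,0,0,0,0],
    [0,0,0,0,0,0]
  ],
  "grip": -1
}}

```text
clock: 4.25
tool_pos: [0.4394, 0.1635, 0.0204]
orientation: [180.0, 0.0, 172.3]
force: [-0.9, 0.0, 6.1]
opening: 0.0363
gripper_force: 30.0
```

```bash
python3 -c "
from h import *
st(); s=snap('side','side2'); cv2.imwrite('pics/crop3.png',cv2.resize(s[200:290,210:330],(640,480),interpolation=2))
sync(); plan((.44,.1638,.06,-187.7),(.44,.1638,.15,-187.7))
"
```

```text
t4.25 [0.4394 0.1635 0.0204] [179.999    0.0149 172.3411] F [-0.8525  0.0305  6.0791] open 0.0363 gf 30.0 cmd [   0.4396    0.1638    0.021  -187.6716]
[-0.0006, 0.0004, -0.0396, 0, 0, np.float64(0.001)] rows 0.6
[-0.0006, 0.0004, -0.1296, 0, 0, np.float64(0.001)] rows 1.4
```

View pics/crop3.png

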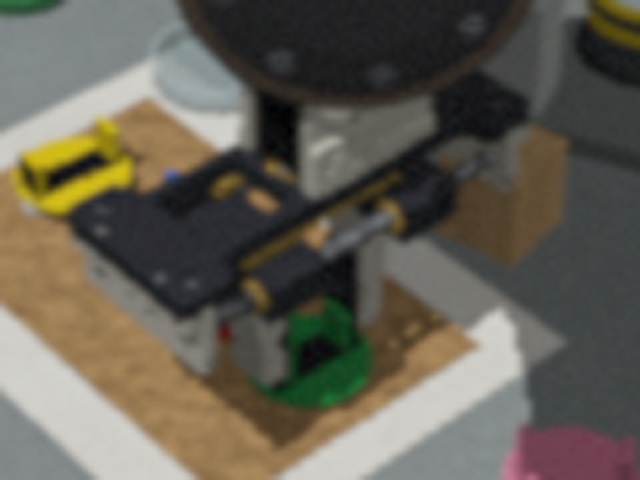

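The crop shows the fingers on either side of the green cap's tabs at about crop (265,345) and (370,290). The opening is 36 mm, so the tabs are squeezed.

Emit:
{"op": "carry_out", "data": {
  "rows": [
    [-0.0006,0.0004,-0.0396,0,0,0],
    [-0.0006,0.0004,-0.0796,0,0,0],
    [-0.0006,0.0004,-0.1296,0,0,0],
    [-0.0006,0.0004,-0.1296,0,0,0],
    [-0.0006,0.0004,-0.1296,0,0,0]
  ]
}}

```text
clock: 4.92
tool_pos: [0.4394, 0.1636, 0.1493]
orientation: [180.0, -0.0, 172.3]
force: [0.2, -0.4, -0.6]
opening: 0.0363
gripper_force: 30.0
```

```bash
python3 -c "
from h import *
snap('top');st(); sync(); plan((.4826,-.2207,.15,-187.7))
"
```

```text
t4.97 [0.4392 0.1633 0.1487] [-179.9472   -0.0711  172.3106] F [-0.5146 -0.6028 -1.3096] open 0.0364 gf 30.0 cmd [   0.44      0.1638    0.15   -187.7183]
[-0.0944, -0.3747, -0.0013, 0, 0, np.float64(0.0)] rows 6.2
```

Emit:
{"op": "carry_out", "data": {
  "rows": [
    [-0.0144,-0.05,0,0,0,0],
    [-0.0244,-0.11,0,0,0,0],
    [-0.0944,-0.3747,-0.0013,0,0,0],
    [-0.0944,-0.3747,-0.0013,0,0,0],
    [-0.0944,-0.3747,-0.0013,0,0,0],
    [-0.0944,-0.3747,-0.0013,0,0,0],
    [-0.0944,-0.3747,-0.0013,0,0,0],
    [-0.0944,-0.3747,-0.0013,0,0,0]
  ]
}}

```text
clock: 5.98
tool_pos: [0.4823, -0.2218, 0.1488]
orientation: [-180.0, -0.2, 172.1]
force: [0.5, 0.4, 0.2]
opening: 0.0362
gripper_force: 30.0
```

Emit:
{"op": "carry_out", "data": {
  "rows": [
    [0,0,0,0,0,0],
    [0,0,0,0,0,0],
    [0,0,0,0,0,0]
  ]
}}

```text
clock: 6.35
tool_pos: [0.4835, -0.2193, 0.151]
orientation: [180.0, 0.0, 172.4]
force: [-0.5, -0.0, -1.1]
opening: 0.0361
gripper_force: 30.0
```

```bash
python3 -c "
from h import *
s=snap('side','side3');t=snap('top','top3');st()
a=cv2.resize(s[110:230,270:400],(650,600),interpolation=2);cv2.imwrite('pics/crop4.png',a)
print(blobs(s,'green'));
e=[e for e in hole(s,'green',(342,185),16,v=30,s=90)];print(e)
sync();plan((.4826,-.2207,.1,-187.7))
"
```

```text
t6.45 [ 0.4835 -0.2196  0.1511] [179.9987   0.0231 172.3926] F [ 0.326   0.3631 -0.2345] open 0.0368 gf 30.0 cmd [   0.4826   -0.2207    0.15   -187.6894]
[((np.float64(348.5), np.float64(156.4)), [342, 153, 12, 7, 47]), ((np.float64(342.0), np.float64(183.5)), [331, 175, 23, 17, 163]), ((np.float64(212.7), np.float64(189.5)), [203, 176, 20, 26, 308])]
[((340.9148864746094, 187.63528442382812), (2.9087719917297363, 13.788970947265625), 95.13533782958984), ((342.0, 181.0), (8.434781074523926, 14.87531566619873), 96.53955841064453)]
[0.0008, -0.0012, 0.0511, 0, 0, np.float64(0.002)] rows 0.8
```

View pics/crop4.png

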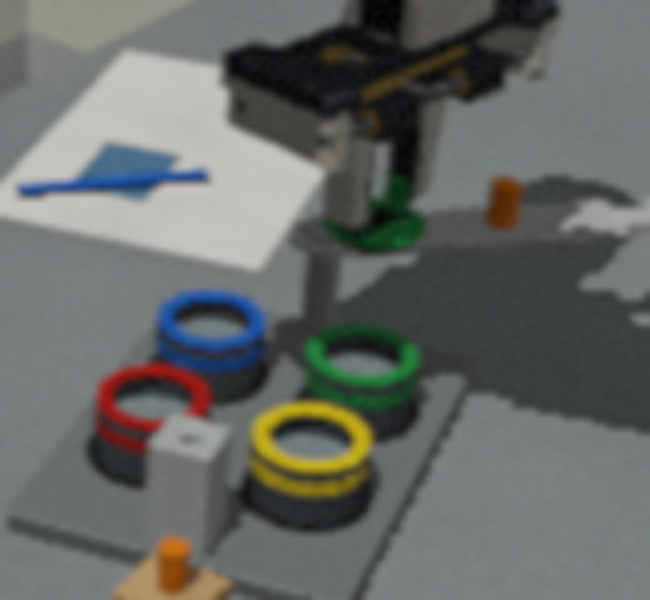

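Emit:
{"op": "carry_out", "data": {
  "rows": [
    [0.0008,-0.0012,0.04,0,0,0.002],
    [0.0008,-0.0012,0.0711,0,0,0.002],
    [0.0008,-0.0012,0.0711,0,0,0.002],
    [0.0008,-0.0012,0.0711,0,0,0.002],
    [0.0008,-0.0012,0.0711,0,0,0.002]
  ]
}}

```text
clock: 7.08
tool_pos: [0.4835, -0.2213, 0.0813]
orientation: [-180.0, 0.1, 172.2]
force: [-0.3, 0.0, -0.6]
opening: 0.0362
gripper_force: 30.0
```

```bash
python3 -c "
from h import *
s=snap('side','side4');st()
w=np.linspace(0,6.28,9)[:-1]
o=telemetry.get_obs()['tool_pos']
print('tcp',proj('side',o),'rim pred',proj('side',(.4826,-.2207,.055)))
for z in(.013,.02): print('flange pred',z,proj('side',o-[0,0,z-.013]))
a=cv2.resize(s[140:215,310:375],None,fx=8,fy=8,interpolation=cv2.INTER_CUBIC);cv2.imwrite('pics/crop5.png',a)
for s_ in (90,120): print(hull(s,'green',(343,172),8,v=25,s=s_)[:2],[b for b in blobs(s,'green',10,v=25,s=s_) if b[0][0]>300])
"
```

```text
t7.12 [ 0.4834 -0.2213  0.0812] [179.9985   0.1382 172.2254] F [ 0.3903 -0.1496  0.053 ] open 0.0365 gf 30.0 cmd [   0.4826   -0.2207    0.1    -187.722 ]
tcp [342.9331 172.1204] rim pred [342.1598 179.9113]
flange pred 0.013 [342.9331 172.1204]
flange pred 0.02 [342.6981 174.1729]
(array([344.8886, 173.3951]), (10.239396095275879, 16.179433822631836)) [((np.float64(343.3), np.float64(180.7)), [331, 165, 23, 27, 288])]
(array([345.0219, 173.4669]), (9.958202362060547, 16.428386688232422)) [((np.float64(343.9), np.float64(180.2)), [332, 165, 22, 27, 242])]
```

View pics/crop5.png

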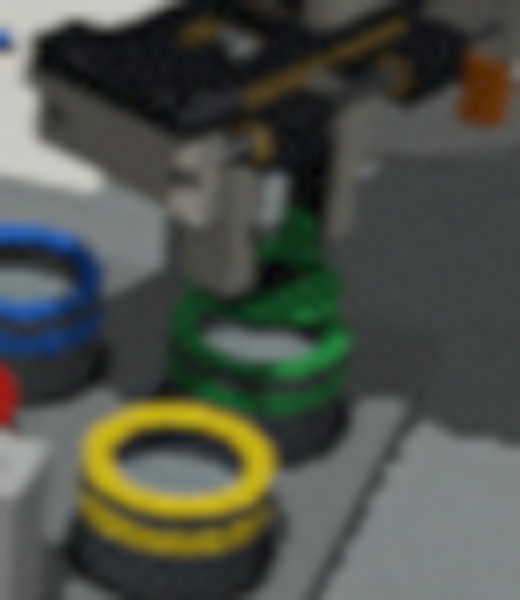

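```bash
python3 -c "
from h import *
sync();plan((.4826,-.2207,.078,-187.7),(.4826,-.2207,.074),(.4826,-.2207,.07))
"
```

```text
[0.0008, 0.0005, 0.0032, 0, 0, np.float64(-0.001)] rows 0.1
[0.0008, 0.0005, 0.0072, 0, 0, np.float64(-0.001)] rows 0.1
[0.0008, 0.0005, 0.0112, 0, 0, np.float64(-0.001)] rows 0.1
```

Emit:
{"op": "carry_out", "data": {
  "rows": [
    [0.0008,0.0005,0.0032,0,0,0],
    [0.0008,0.0005,0.0052,0,0,0],
    [0.0008,0.0005,0.0072,0,0,0],
    [0.0008,0.0005,0.0092,0,0,0],
    [0.0008,0.0005,0.0112,0,0,0],
    [0.0008,0.0005,0.0112,0,0,0],
    [0.0008,0.0005,0.0112,0,0,0]
  ]
}}

```text
clock: 8.0
tool_pos: [0.4818, -0.2207, 0.0686]
orientation: [-180.0, 0.0, 172.2]
force: [0.5, 0.1, -0.4]
opening: 0.036
gripper_force: 30.0
```

Emit:
{"op": "carry_out", "data": {
  "rows": [
    [0,0,0.0015,0,0,0],
    [0,0,0.003,0,0,0],
    [0,0,0.0045,0,0,0],
    [0,0,0.0045,0,0,0],
    [0,0,0.0045,0,0,0]
  ]
}}

```text
clock: 8.62
tool_pos: [0.4819, -0.2207, 0.0658]
orientation: [-180.0, 0.0, 172.3]
force: [-4.7, 3.8, 17.4]
opening: 0.0364
gripper_force: 30.1
```

Emit:
{"op": "carry_out", "data": {
  "rows": [
    [0.0008,0.0005,0,0,0,0],
    [0.0016,0.001,0,0,0,0],
    [0.0016,0.001,0,0,0,0],
    [0.0016,0.001,0.001,0,0,0],
    [0.0016,0.001,0.001,0,0,0]
  ]
}}

```text
clock: 9.25
tool_pos: [0.4819, -0.2205, 0.0657]
orientation: [-179.9, 0.2, 172.3]
force: [-3.9, -1.2, 20.7]
opening: 0.0368
gripper_force: 30.1
```

Emit:
{"op": "carry_out", "data": {
  "rows": [
    [0,0,0,0,0,0],
    [0,0,0,0,0,0],
    [0,0,0,0,0,0],
    [0,0,0,0,0,0]
  ],
  "grip": 0.3
}}

```text
clock: 9.75
tool_pos: [0.4799, -0.2193, 0.0628]
orientation: [180.0, -0.1, 172.2]
force: [-0.2, -0.1, -0.3]
opening: 0.0566
gripper_force: 0.0
```

Emit:
{"op": "carry_out", "data": {
  "rows": [
    [0,0,-0.01,0,0,0],
    [0,0,-0.06,0,0,0],
    [0,0,-0.11,0,0,0],
    [-0.022,0.164,-0.11,0,0,0],
    [-0.022,0.164,-0.11,0,0,0],
    [-0.022,0.164,-0.11,0,0,0],
    [-0.022,0.164,-0.11,0,0,0],
    [-0.022,0.164,-0.11,0,0,0]
  ]
}}

```text
clock: 10.75
tool_pos: [0.5241, -0.0599, 0.1734]
orientation: [-180.0, -0.0, 172.3]
force: [0.4, -0.1, -0.5]
opening: 0.057
gripper_force: 0.0
```

```bash
python3 -c "
from h import *
s=snap('side','side5');t=snap('top','top5');st()
a=cv2.resize(s[150:225,280:365],(480,424),interpolation=2);b=cv2.resize(t[170:260,340:420],(320,360),interpolation=2)
o=np.zeros((424,800,3),np.uint8);o[:,:480]=a;o[:360,480:]=b;cv2.imwrite('pics/crop6.png',o)
"
```

```text
t10.85 [ 0.524  -0.0607  0.1733] [-179.9963   -0.0052  172.1684] F [ 0.1148 -0.9704 -0.1462] open 0.0571 gf 0.0 cmd [   0.4826   -0.2207    0.07   -187.7173]
```

View pics/crop6.png

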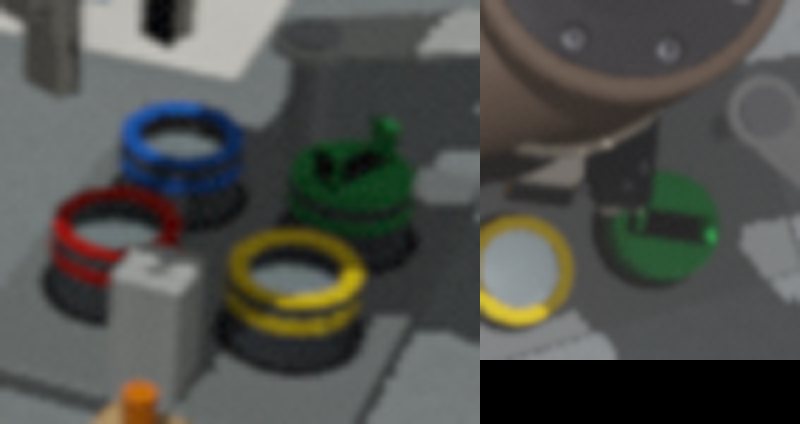

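Green is on: in the top crop its flange is centred at about px (386,227), and in the side crop it lies level on the rim. The next cap is red.

```bash
cat >> h.py <<'E'
def cap(im,c):
    "cap centre on cork from a top picture"
    z=im.copy(); z[:,265:]=0; z[:,:195]=0; z[:160]=0; z[275:]=0
    p=cv2.findNonZero(mask(z,c,s=100,v=30))
    if p is None or len(p)<60: return None
    e=cv2.fitEllipse(cv2.convexHull(p)); return plane("top",e[0],.0135),e
E
python3 -c "
from h import *
t=cv2.imread('pics/top5.png')
for c in('red','blue','yellow','green'): print(c,cap(t,c))
sync();plan((.4975,.1555,.12,-187.7),(.4975,.1555,.055,-187.7))
"
```

```text
red None
blue None
yellow None
green None
[0.0557, 0.2105, 0.0533, 0, 0, np.float64(-0.002)] rows 3.6
[0.0557, 0.2105, 0.1183, 0, 0, np.float64(-0.002)] rows 1.0
```

```bash
cat >> h.py <<'E'
def sidecaps(im):
    for c in("red","blue","yellow","green"): print(c,[(b[0],b[1][4]) for b in blobs(im,c) if b[0][0]<290 and b[0][1]>215])
E
python3 -c "
from h import *
sidecaps(cv2.imread('pics/side5.png'))"
```

```text
red [((np.float64(252.0), np.float64(254.9)), 268)]
blue [((np.float64(237.4), np.float64(242.9)), 231)]
yellow [((np.float64(223.7), np.float64(232.0)), 226)]
green []
```

Emit:
{"op": "carry_out", "data": {
  "rows": [
    [0.0557,0.2105,0.0533,0,0,0],
    [0.0557,0.2105,0.0533,0,0,0],
    [0.0557,0.2105,0.0533,0,0,0],
    [0.0557,0.2105,0.0533,0,0,0],
    [0.0557,0.2105,0.0533,0,0,0],
    [0.0557,0.2105,0.0533,0,0,0],
    [0.0557,0.2105,0.0533,0,0,0]
  ],
  "grip": 1
}}

```text
clock: 11.72
tool_pos: [0.4979, 0.155, 0.1202]
orientation: [180.0, 0.0, 172.1]
force: [-0.5, 0.2, -0.0]
opening: 0.0882
gripper_force: 0.0
```

```bash
python3 -c "
from h import *
sidecaps(snap('side'));st();sync();plan((.4975,.1555,.06,-187.7),(.4975,.1555,.021,-187.7))"
```

```text
red [((np.float64(251.9), np.float64(254.9)), 264)]
blue [((np.float64(237.0), np.float64(243.2)), 221)]
yellow [((np.float64(222.5), np.float64(233.1)), 195)]
green []
t11.78 [0.4979 0.155  0.1202] [179.9853   0.0185 172.1127] F [ 0.8948 -1.0393 -0.7792] open 0.0879 gf 0.0 cmd [   0.4975    0.1555    0.055  -187.717 ]
[0.0005, 0.0004, 0.0602, 0, 0, np.float64(-0.003)] rows 1.0
[0.0005, 0.0004, 0.0992, 0, 0, np.float64(-0.003)] rows 0.6
```

Emit:
{"op": "carry_out", "data": {
  "rows": [
    [0.0005,0.0004,0.055,0,0,0],
    [0.0005,0.0004,0.08,0,0,0],
    [0.0005,0.0004,0.0992,0,0,0],
    [0.0005,0.0004,0.0992,0,0,0],
    [0.0005,0.0004,0.0992,0,0,0]
  ]
}}

```text
clock: 12.4
tool_pos: [0.4978, 0.1565, 0.0214]
orientation: [180.0, 0.0, 172.2]
force: [-0.4, 0.2, -0.9]
opening: 0.0874
gripper_force: 0.0
```

Emit:
{"op": "carry_out", "data": {
  "rows": [
    [0,0,0,0,0,0],
    [0,0,0,0,0,0],
    [0,0,0,0,0,0],
    [0,0,0,0,0,0],
    [0,0,0,0,0,0],
    [0,0,0,0,0,0]
  ],
  "grip": -1
}}

```text
clock: 13.15
tool_pos: [0.4974, 0.1567, 0.0211]
orientation: [180.0, 0.0, 172.2]
force: [-1.5, -0.5, 4.7]
opening: 0.0364
gripper_force: 30.0
```

Emit:
{"op": "carry_out", "data": {
  "rows": [
    [0,0,-0.01,0,0,0],
    [0,0,-0.05,0,0,0],
    [0,0,-0.1,0,0,0],
    [0,0,-0.13,0,0,0],
    [0,0,-0.13,0,0,0],
    [0,0,-0.13,0,0,0]
  ]
}}

```text
clock: 13.9
tool_pos: [0.4966, 0.1564, 0.1503]
orientation: [180.0, -0.0, 172.2]
force: [0.3, 1.1, -0.3]
opening: 0.0361
gripper_force: 30.0
```

```bash
python3 -c "
from h import *
sidecaps(snap('side'));st();sync();plan((.53,.05,.15,-180),(.548,-.1035,.15,-152))"
```

```text
red []
blue [((np.float64(237.4), np.float64(243.1)), 237)]
yellow [((np.float64(223.7), np.float64(232.0)), 228)]
green []
t13.95 [0.4965 0.1562 0.1498] [-179.9533   -0.0737  172.1968] F [ 0.7947 -0.5457 -0.7697] open 0.0358 gf 30.0 cmd [   0.4975    0.1555    0.021  -187.7154]
[-0.0476, -0.1007, -0.0002, 0, 0, np.float64(-0.136)] rows 1.8
[-0.0863, -0.2503, -0.0002, 0, 0, np.float64(-0.625)] rows 2.6
```

Emit:
{"op": "carry_out", "data": {
  "rows": [
    [-0.03,-0.05,-0.0002,0,0,-0.1],
    [-0.0476,-0.1007,-0.0002,0,0,-0.25],
    [-0.0863,-0.2503,-0.0002,0,0,-0.625],
    [-0.0863,-0.2503,-0.0002,0,0,-0.625],
    [-0.0863,-0.2503,-0.0002,0,0,-0.625],
    [-0.0863,-0.2503,-0.0002,0,0,-0.625],
    [-0.0863,-0.2503,-0.0002,0,0,-0.625],
    [-0.0863,-0.2503,-0.0002,0,0,-0.625]
  ]
}}

```text
clock: 14.95
tool_pos: [0.5485, -0.1022, 0.1504]
orientation: [180.0, -0.0, -151.9]
force: [0.1, -0.6, -0.4]
opening: 0.0365
gripper_force: 30.0
```

Emit:
{"op": "carry_out", "data": {
  "rows": [
    [0,0,0,0,0,0],
    [0,0,0,0,0,0]
  ]
}}

```text
clock: 15.2
tool_pos: [0.5488, -0.1024, 0.1509]
orientation: [-180.0, 0.0, -151.9]
force: [0.5, 0.5, 0.4]
opening: 0.036
gripper_force: 30.0
```

```bash
python3 -c "
from h import *
st();sync();plan((.548,-.1035,.085,-152),(.548,-.1035,.073,-152))"
```

```text
t15.20 [ 0.5488 -0.1024  0.1509] [-179.9984    0.0099 -151.9206] F [0.4717 0.4586 0.4232] open 0.0360 gf 30.0 cmd [   0.548    -0.1035    0.15   -151.9933]
[0.0012, -0.0006, 0.0659, 0, 0, np.float64(0.001)] rows 1.1
[0.0012, -0.0006, 0.0779, 0, 0, np.float64(0.001)] rows 0.2
```

Emit:
{"op": "carry_out", "data": {
  "rows": [
    [0.0012,-0.0006,0.045,0,0,0.001],
    [0.0012,-0.0006,0.0659,0,0,0.001],
    [0.0012,-0.0006,0.071,0,0,0.001],
    [0.0012,-0.0006,0.075,0,0,0.001],
    [0.0012,-0.0006,0.0779,0,0,0.001],
    [0.0012,-0.0006,0.0779,0,0,0.001],
    [0.0012,-0.0006,0.0779,0,0,0.001]
  ]
}}

```text
clock: 16.08
tool_pos: [0.5483, -0.1041, 0.0734]
orientation: [-180.0, 0.0, -152.0]
force: [0.1, -0.9, -1.2]
opening: 0.0364
gripper_force: 30.0
```

```bash
python3 -c "
from h import *
st();sync();plan((.548,-.1035,.0645,-152))"
```

```text
t16.07 [ 0.5483 -0.1041  0.0734] [-179.9818    0.046  -152.0312] F [ 0.0522 -0.8598 -1.1716] open 0.0364 gf 30.0 cmd [   0.548    -0.1035    0.073  -151.9779]
[-0.0001, 0.0007, 0.0089, 0, 0, np.float64(-0.001)] rows 0.1
```

Emit:
{"op": "carry_out", "data": {
  "rows": [
    [0,0.0007,0.002,0,0,0],
    [0,0.0007,0.004,0,0,0],
    [0,0.0007,0.006,0,0,0],
    [0,0.0007,0.008,0,0,0],
    [0,0.0007,0.0089,0,0,0],
    [0,0.0007,0.0089,0,0,0]
  ]
}}

```text
clock: 16.82
tool_pos: [0.5478, -0.1036, 0.0663]
orientation: [-180.0, 0.0, -152.0]
force: [-8.2, 2.3, 22.5]
opening: 0.0368
gripper_force: 30.1
```

Emit:
{"op": "carry_out", "data": {
  "rows": [
    [0,0,0,0,0,0],
    [0,0,0,0,0,0],
    [0,0,0,0,0,0],
    [0,0,0,0,0,0]
  ],
  "grip": 0.3
}}

```text
clock: 17.32
tool_pos: [0.5475, -0.1036, 0.0637]
orientation: [180.0, -0.0, -152.0]
force: [-0.7, -0.5, -0.1]
opening: 0.0564
gripper_force: 0.0
```

Emit:
{"op": "carry_out", "data": {
  "rows": [
    [0,0,-0.01,0,0,0],
    [0,0,-0.06,0,0,0],
    [0,0,-0.1,0,0,0],
    [0,0,-0.1,0,0,0]
  ]
}}

```text
clock: 17.82
tool_pos: [0.5499, -0.1035, 0.1683]
orientation: [-179.8, 0.4, -152.0]
force: [-0.1, 0.8, 0.1]
opening: 0.0568
gripper_force: 0.0
```

```bash
python3 -c "
from h import *
sidecaps(snap('side'));st();sync();plan((.5554,.1475,.13,-187.7))"
```

```text
red []
blue [((np.float64(237.6), np.float64(243.0)), 238)]
yellow [((np.float64(223.8), np.float64(232.0)), 229)]
green []
t17.88 [ 0.5486 -0.1034  0.1661] [-179.9272    0.2073 -152.0308] F [ 0.3697 -0.9441 -0.7897] open 0.0572 gf 0.0 cmd [   0.548    -0.1035    0.0645 -151.9739]
[-0.1237, 0.2184, 0.0361, 0, 0, np.float64(0.623)] rows 4.1
```

Emit:
{"op": "carry_out", "data": {
  "rows": [
    [-0.1237,0.2184,0.0361,0,0,0.623],
    [-0.1237,0.2184,0.0361,0,0,0.623],
    [-0.1237,0.2184,0.0361,0,0,0.623],
    [-0.1237,0.2184,0.0361,0,0,0.623],
    [-0.1237,0.2184,0.0361,0,0,0.623],
    [-0.1237,0.2184,0.0361,0,0,0.623],
    [-0.1237,0.2184,0.0361,0,0,0.623],
    [-0.1237,0.2184,0.0361,0,0,0.623]
  ],
  "grip": 1
}}

```text
clock: 18.88
tool_pos: [0.5545, 0.1461, 0.128]
orientation: [-180.0, -0.0, 172.2]
force: [0.3, -0.4, 0.4]
opening: 0.0877
gripper_force: 0.0
```

```bash
python3 -c "
from h import *
sidecaps(snap('side'));st();sync();plan((.5554,.1475,.06,-187.7),(.5554,.1475,.021,-187.7))"
```

```text
red []
blue [((np.float64(237.4), np.float64(243.1)), 235)]
yellow [((np.float64(223.3), np.float64(232.4)), 219)]
green []
t18.93 [0.5546 0.1462 0.1281] [179.994    0.0085 172.1953] F [0.698  0.3736 0.766 ] open 0.0875 gf 0.0 cmd [   0.5554    0.1475    0.13   -187.7261]
[-0.0006, 0.0014, 0.0681, 0, 0, np.float64(-0.002)] rows 1.1
[-0.0006, 0.0014, 0.1071, 0, 0, np.float64(-0.002)] rows 0.6
```

Emit:
{"op": "carry_out", "data": {
  "rows": [
    [-0.0006,0.0014,0.055,0,0,0],
    [-0.0006,0.0014,0.085,0,0,0],
    [-0.0006,0.0014,0.1071,0,0,0],
    [-0.0006,0.0014,0.1071,0,0,0],
    [-0.0006,0.0014,0.1071,0,0,0]
  ]
}}

```text
clock: 19.55
tool_pos: [0.556, 0.1485, 0.0218]
orientation: [180.0, 0.1, 172.3]
force: [0.4, 0.1, 0.1]
opening: 0.0876
gripper_force: 0.0
```

Emit:
{"op": "carry_out", "data": {
  "rows": [
    [0,0,0,0,0,0],
    [0,0,0,0,0,0],
    [0,0,0,0,0,0],
    [0,0,0,0,0,0],
    [0,0,0,0,0,0],
    [0,0,0,0,0,0]
  ],
  "grip": -1
}}

```text
clock: 20.3
tool_pos: [0.5555, 0.1488, 0.0213]
orientation: [180.0, 0.0, 172.3]
force: [-1.2, 0.3, 3.5]
opening: 0.0361
gripper_force: 30.0
```

Emit:
{"op": "carry_out", "data": {
  "rows": [
    [0,0,-0.01,0,0,0],
    [0,0,-0.05,0,0,0],
    [0,0,-0.1,0,0,0],
    [0,0,-0.13,0,0,0],
    [0,0,-0.13,0,0,0],
    [0,0,-0.13,0,0,0]
  ]
}}

```text
clock: 21.05
tool_pos: [0.5547, 0.1485, 0.1505]
orientation: [180.0, -0.0, 172.3]
force: [-0.8, -0.3, -1.4]
opening: 0.0363
gripper_force: 30.0
```

```bash
python3 -c "
from h import *
sidecaps(snap('side'));st();sync();plan((.56,.03,.15,-180),(.5735,-.195,.15,-152))"
```

```text
red []
blue []
yellow [((np.float64(223.8), np.float64(232.4)), 233)]
green []
t21.10 [0.5545 0.1483 0.1499] [-179.9561   -0.0828  172.2548] F [ 0.5556 -0.0469 -0.0011] open 0.0363 gf 30.0 cmd [   0.5554    0.1475    0.021  -187.6901]
[-0.0214, -0.1165, -0.0001, 0, 0, np.float64(-0.135)] rows 1.9
[-0.0651, -0.3376, -0.0001, 0, 0, np.float64(-0.624)] rows 3.6
```

Emit:
{"op": "carry_out", "data": {
  "rows": [
    [-0.01,-0.05,0,0,0,-0.1],
    [-0.02,-0.11,0,0,0,-0.25],
    [-0.0651,-0.3376,0,0,0,-0.624],
    [-0.0651,-0.3376,0,0,0,-0.624],
    [-0.0651,-0.3376,0,0,0,-0.624],
    [-0.0651,-0.3376,0,0,0,-0.624],
    [-0.0651,-0.3376,0,0,0,-0.624],
    [-0.0651,-0.3376,0,0,0,-0.624]
  ]
}}

```text
clock: 22.1
tool_pos: [0.5735, -0.1948, 0.1495]
orientation: [179.9, -0.1, -152.0]
force: [0.2, -0.1, -0.9]
opening: 0.0363
gripper_force: 30.0
```

Emit:
{"op": "carry_out", "data": {
  "rows": [
    [0,0,0,0,0,0],
    [0,0,0,0,0,0],
    [0,0,0,0,0,0]
  ]
}}

```text
clock: 22.48
tool_pos: [0.5745, -0.1938, 0.151]
orientation: [-180.0, 0.0, -151.9]
force: [0.4, -0.1, -0.3]
opening: 0.036
gripper_force: 30.0
```

```bash
python3 -c "
from h import *
st();sync();plan((.5735,-.195,.085,-152),(.5735,-.195,.074,-152))"
```

```text
t22.48 [ 0.5745 -0.1938  0.151 ] [-179.9941    0.0127 -151.9002] F [ 0.3665 -0.1422 -0.2711] open 0.0360 gf 30.0 cmd [   0.5735   -0.195     0.15   -151.9926]
[0.0015, -0.0006, 0.066, 0, 0, np.float64(0.002)] rows 1.1
[0.0015, -0.0006, 0.077, 0, 0, np.float64(0.002)] rows 0.2
```

Emit:
{"op": "carry_out", "data": {
  "rows": [
    [0.0015,-0.0006,0.045,0,0,0.002],
    [0.0015,-0.0006,0.066,0,0,0.002],
    [0.0015,-0.0006,0.071,0,0,0.002],
    [0.0015,-0.0006,0.075,0,0,0.002],
    [0.0015,-0.0006,0.077,0,0,0.002],
    [0.0015,-0.0006,0.077,0,0,0.002],
    [0.0015,-0.0006,0.077,0,0,0.002]
  ]
}}

```text
clock: 23.35
tool_pos: [0.5736, -0.1959, 0.0744]
orientation: [-180.0, 0.0, -152.1]
force: [0.4, 0.0, -0.4]
opening: 0.0361
gripper_force: 30.0
```

```bash
python3 -c "
from h import *
st();sync();plan((.5735,-.195,.0645,-152))"
```

```text
t23.35 [ 0.5736 -0.1959  0.0744] [-179.9735    0.0428 -152.091 ] F [ 0.3691  0.0064 -0.391 ] open 0.0361 gf 30.0 cmd [   0.5735   -0.195     0.074  -152.0148]
[-0.0003, 0.0008, 0.0099, 0, 0, np.float64(-0.002)] rows 0.2
```

Emit:
{"op": "carry_out", "data": {
  "rows": [
    [-0.0003,0.0008,0.002,0,0,0],
    [-0.0003,0.0008,0.004,0,0,0],
    [-0.0003,0.0008,0.006,0,0,0],
    [-0.0003,0.0008,0.008,0,0,0],
    [-0.0003,0.0008,0.0099,0,0,0],
    [-0.0003,0.0008,0.0099,0,0,0]
  ]
}}

```text
clock: 24.1
tool_pos: [0.5733, -0.195, 0.0665]
orientation: [-179.9, 0.0, -152.0]
force: [-8.6, 4.3, 21.0]
opening: 0.0364
gripper_force: 30.1
```

Underside is .0665 − .0213 = .0452, so blue is seated. Release it and go for yellow.

Emit:
{"op": "carry_out", "data": {
  "rows": [
    [0,0,0,0,0,0],
    [0,0,0,0,0,0],
    [0,0,0,0,0,0],
    [0,0,0,0,0,0]
  ],
  "grip": 0.3
}}

```text
clock: 24.6
tool_pos: [0.5731, -0.195, 0.0636]
orientation: [180.0, -0.0, -152.1]
force: [0.6, 0.7, -0.1]
opening: 0.0565
gripper_force: 0.0
```

Emit:
{"op": "carry_out", "data": {
  "rows": [
    [0,0,-0.01,0,0,0],
    [0,0,-0.06,0,0,0],
    [0,0,-0.1,0,0,0],
    [0,0,-0.1,0,0,0],
    [0,0,-0.1,0,0,0]
  ]
}}

```text
clock: 25.22
tool_pos: [0.573, -0.1949, 0.1642]
orientation: [180.0, 0.0, -152.1]
force: [-0.3, 0.2, 0.1]
opening: 0.0566
gripper_force: 0.0
```

```bash
python3 -c "
from h import *
sidecaps(snap('side'));st();t=snap('top');print(cap(t,'yellow'));sync();plan((.60,.0,.15,-187.7))"
```

```text
red []
blue []
yellow [((np.float64(223.9), np.float64(232.2)), 240)]
green []
t25.27 [ 0.5727 -0.1949  0.1635] [ 179.9599   -0.036  -152.1   ] F [ 0.0119 -0.2057 -0.2772] open 0.0568 gf 0.0 cmd [   0.5735   -0.195     0.0645 -151.9764]
(array([0.6136, 0.1402, 0.0135]), ((239.39251708984375, 178.4652862548828), (21.832387924194336, 22.188180923461914), 72.11959838867188))
[-0.1155, 0.1594, 0.0131, 0, 0, np.float64(0.621)] rows 3.3
```

```bash
python3 -c "
from h import *
sync();plan((.6134,.1402,.13,-187.7))"
```

```text
[-0.1929, 0.277, 0.0331, 0, 0, np.float64(0.621)] rows 5.4
```

Emit:
{"op": "carry_out", "data": {
  "rows": [
    [-0.1929,0.277,0.0331,0,0,0.621],
    [-0.1929,0.277,0.0331,0,0,0.621],
    [-0.1929,0.277,0.0331,0,0,0.621],
    [-0.1929,0.277,0.0331,0,0,0.621],
    [-0.1929,0.277,0.0331,0,0,0.621],
    [-0.1929,0.277,0.0331,0,0,0.621],
    [-0.1929,0.277,0.0331,0,0,0.621],
    [-0.1929,0.277,0.0331,0,0,0.621]
  ],
  "grip": 1
}}

```text
clock: 26.32
tool_pos: [0.6134, 0.1398, 0.1298]
orientation: [-179.9, -0.1, 172.4]
force: [0.1, 0.1, -0.7]
opening: 0.0873
gripper_force: 0.0
```

```bash
python3 -c "
from h import *
s=snap('side');s=snap('side');sidecaps(s);st();sync();plan((.6134,.1402,.06,-187.7),(.6134,.1402,.021,-187.7))"
```

```text
red []
blue []
yellow [((np.float64(223.8), np.float64(232.3)), 235)]
green []
t26.43 [0.6138 0.1391 0.1305] [-179.9632   -0.0417  172.2791] F [ 0.3118  0.5661 -0.1966] open 0.0872 gf 0.0 cmd [   0.6134    0.1402    0.13   -187.6775]
[0.0005, 0.0011, 0.0705, 0, 0, np.float64(-0.0)] rows 1.1
[0.0005, 0.0011, 0.1095, 0, 0, np.float64(-0.0)] rows 0.6
```

Emit:
{"op": "carry_out", "data": {
  "rows": [
    [0.0005,0.0011,0.055,0,0,0],
    [0.0005,0.0011,0.085,0,0,0],
    [0.0005,0.0011,0.1095,0,0,0],
    [0.0005,0.0011,0.1095,0,0,0],
    [0.0005,0.0011,0.1095,0,0,0]
  ]
}}

```text
clock: 27.05
tool_pos: [0.6144, 0.1408, 0.0224]
orientation: [180.0, 0.1, 172.3]
force: [-0.3, -0.2, 0.6]
opening: 0.0875
gripper_force: 0.0
```

Emit:
{"op": "carry_out", "data": {
  "rows": [
    [0,0,0,0,0,0],
    [0,0,0,0,0,0],
    [0,0,0,0,0,0],
    [0,0,0,0,0,0],
    [0,0,0,0,0,0],
    [0,0,0,0,0,0]
  ],
  "grip": -1
}}

```text
clock: 27.8
tool_pos: [0.6139, 0.1413, 0.0218]
orientation: [180.0, 0.0, 172.3]
force: [-0.4, 0.4, 2.5]
opening: 0.0365
gripper_force: 30.0
```

Emit:
{"op": "carry_out", "data": {
  "rows": [
    [0,0,-0.01,0,0,0],
    [0,0,-0.05,0,0,0],
    [0,0,-0.1,0,0,0],
    [0,0,-0.13,0,0,0],
    [0,0,-0.13,0,0,0],
    [0,0,-0.13,0,0,0]
  ]
}}

```text
clock: 28.55
tool_pos: [0.6132, 0.1411, 0.1511]
orientation: [180.0, -0.0, 172.3]
force: [1.2, -0.4, -0.9]
opening: 0.0365
gripper_force: 30.0
```

```bash
python3 -c "
from h import *
sidecaps(snap('side'));st();sync();plan((.57,.05,.15,-180),(.456,-.129,.15,-152))"
```

```text
red []
blue []
yellow []
green []
t28.60 [0.613  0.141  0.1505] [-179.9642   -0.08    172.3134] F [ 0.5256 -0.0121 -0.9852] open 0.0361 gf 30.0 cmd [   0.6134    0.1402    0.021  -187.7209]
[0.0304, -0.0959, 0.0005, 0, 0, np.float64(-0.134)] rows 1.6
[0.1195, -0.2885, 0.0005, 0, 0, np.float64(-0.623)] rows 3.4
```

Emit:
{"op": "carry_out", "data": {
  "rows": [
    [0.015,-0.05,0,0,0,-0.1],
    [0.0304,-0.0959,0.0005,0,0,-0.25],
    [0.1195,-0.2885,0.0005,0,0,-0.623],
    [0.1195,-0.2885,0.0005,0,0,-0.623],
    [0.1195,-0.2885,0.0005,0,0,-0.623],
    [0.1195,-0.2885,0.0005,0,0,-0.623],
    [0.1195,-0.2885,0.0005,0,0,-0.623],
    [0.1195,-0.2885,0.0005,0,0,-0.623]
  ]
}}

```text
clock: 29.6
tool_pos: [0.4569, -0.1286, 0.1504]
orientation: [180.0, -0.0, -152.0]
force: [0.2, 0.7, -1.2]
opening: 0.0362
gripper_force: 30.0
```

Emit:
{"op": "carry_out", "data": {
  "rows": [
    [0,0,0,0,0,0],
    [0,0,0,0,0,0],
    [0,0,0,0,0,0]
  ]
}}

```text
clock: 29.98
tool_pos: [0.4569, -0.1283, 0.1507]
orientation: [180.0, -0.0, -151.9]
force: [0.4, -0.5, -0.6]
opening: 0.0361
gripper_force: 30.0
```

```bash
python3 -c "
from h import *
st();sync();plan((.4565,-.129,.085,-152),(.4565,-.129,.074,-152))"
```

```text
t29.98 [ 0.4569 -0.1283  0.1507] [ 179.9928   -0.0174 -151.933 ] F [ 0.4276 -0.454  -0.6487] open 0.0361 gf 30.0 cmd [   0.456    -0.129     0.15   -151.9914]
[0.0007, -0.0004, 0.0657, 0, 0, np.float64(0.001)] rows 1.1
[0.0007, -0.0004, 0.0767, 0, 0, np.float64(0.001)] rows 0.2
```

Emit:
{"op": "carry_out", "data": {
  "rows": [
    [0.0007,-0.0004,0.045,0,0,0.001],
    [0.0007,-0.0004,0.0657,0,0,0.001],
    [0.0007,-0.0004,0.071,0,0,0.001],
    [0.0007,-0.0004,0.075,0,0,0.001],
    [0.0007,-0.0004,0.0767,0,0,0.001],
    [0.0007,-0.0004,0.0767,0,0,0.001],
    [0.0007,-0.0004,0.0767,0,0,0.001]
  ]
}}

```text
clock: 30.85
tool_pos: [0.4566, -0.1294, 0.0746]
orientation: [-180.0, 0.1, -152.0]
force: [0.5, -0.8, -0.9]
opening: 0.0368
gripper_force: 30.0
```

```bash
python3 -c "
from h import *
st();sync();plan((.4565,-.129,.065,-152))"
```

```text
t30.85 [ 0.4566 -0.1294  0.0746] [-179.9788    0.0533 -152.0305] F [ 0.5164 -0.811  -0.8963] open 0.0368 gf 30.0 cmd [   0.4565   -0.129     0.074  -151.9903]
[-0.0001, 0.0004, 0.0096, 0, 0, np.float64(-0.001)] rows 0.2
```

Emit:
{"op": "carry_out", "data": {
  "rows": [
    [0,0.0004,0.002,0,0,0],
    [0,0.0004,0.004,0,0,0],
    [0,0.0004,0.006,0,0,0],
    [0,0.0004,0.008,0,0,0],
    [0,0.0004,0.0096,0,0,0],
    [0,0.0004,0.0096,0,0,0]
  ]
}}

```text
clock: 31.6
tool_pos: [0.4563, -0.1291, 0.0668]
orientation: [-180.0, 0.0, -152.0]
force: [-11.0, 4.7, 31.1]
opening: 0.0364
gripper_force: 30.1
```

Emit:
{"op": "carry_out", "data": {
  "rows": [
    [0,0,0,0,0,0],
    [0,0,0,0,0,0],
    [0,0,0,0,0,0],
    [0,0,0,0,0,0]
  ],
  "grip": 0.3
}}

```text
clock: 32.1
tool_pos: [0.456, -0.1291, 0.0643]
orientation: [180.0, -0.0, -152.0]
force: [0.4, 0.4, -0.8]
opening: 0.057
gripper_force: 0.0
```

Emit:
{"op": "carry_out", "data": {
  "rows": [
    [0,0,-0.01,0,0,0],
    [0,0,-0.06,0,0,0],
    [0,0,-0.12,0,0,0],
    [0.05,-0.2,-0.12,0,0,0],
    [0.05,-0.2,-0.12,0,0,0],
    [0.05,-0.2,-0.12,0,0,0],
    [0.05,-0.2,-0.12,0,0,0],
    [0.05,-0.2,-0.12,0,0,0]
  ]
}}

```text
clock: 33.1
tool_pos: [0.5054, -0.3301, 0.1842]
orientation: [180.0, -0.0, -152.2]
force: [-1.3, 0.8, -0.6]
opening: 0.0569
gripper_force: 0.0
```

```bash
python3 -c "
from h import *
s=snap('side','side6');t=snap('top','top6');st()
a=cv2.resize(s[150:225,280:365],(480,424),interpolation=2);b=cv2.resize(t[170:260,310:420],(320,262),interpolation=2)
o=np.zeros((424,800,3),np.uint8);o[:,:480]=a;o[:262,480:]=b;cv2.imwrite('pics/crop7.png',o)
print(blobs(s,'orange'),blobs(t,'orange'))
"
```

```text
t33.20 [ 0.5054 -0.3285  0.1846] [ 179.9735   -0.0055 -152.0436] F [-0.8005 -0.7352  0.244 ] open 0.0569 gf 0.0 cmd [   0.4565   -0.129     0.065  -151.9732]
[((np.float64(370.3), np.float64(149.6)), [368, 145, 6, 10, 54]), ((np.float64(304.1), np.float64(223.1)), [301, 217, 8, 12, 71]), ((np.float64(1.4), np.float64(333.8)), [0, 326, 5, 17, 58])] [((np.float64(31.6), np.float64(136.4)), [20, 126, 24, 22, 412]), ((np.float64(287.2), np.float64(245.4)), [284, 243, 7, 6, 37])]
```

View pics/crop7.png

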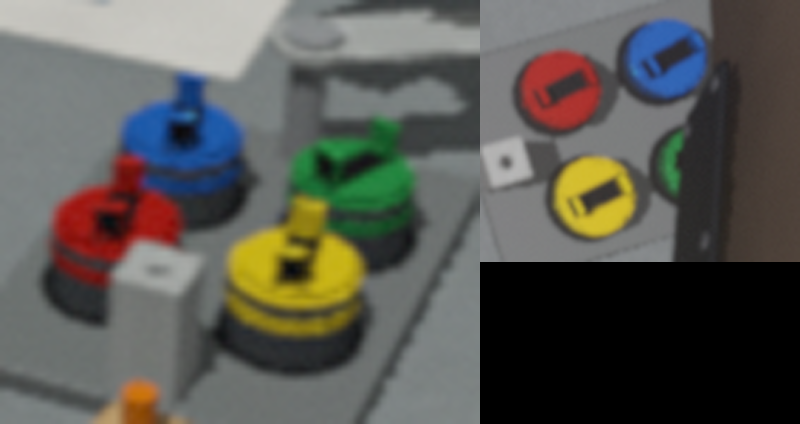

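All four caps are on: side crop blue (180,140), red (115,225), green (355,185) and yellow (295,265). Each flange is flat on its rim and level. Next is the bar.

```bash
python3 -c "
from h import *
sync();plan((.4731,-.3567,.16,-131.2),(.4731,-.3567,.098,-131.2))"
```

```text
[0.0417, -0.0098, 0.0246, 0, 0, np.float64(-0.364)] rows 1.9
[0.0417, -0.0098, 0.0866, 0, 0, np.float64(-0.364)] rows 1.0
```

Emit:
{"op": "carry_out", "data": {
  "rows": [
    [0.0417,-0.0098,0.0246,0,0,-0.364],
    [0.0417,-0.0098,0.0246,0,0,-0.364],
    [0.0417,-0.0098,0.0246,0,0,-0.364],
    [0.0417,-0.0098,0.0246,0,0,-0.364],
    [0.0417,-0.0098,0.0546,0,0,-0.364],
    [0.0417,-0.0098,0.0866,0,0,-0.364],
    [0.0417,-0.0098,0.0866,0,0,-0.364],
    [0.0417,-0.0098,0.0866,0,0,-0.364]
  ]
}}

```text
clock: 34.2
tool_pos: [0.4745, -0.3575, 0.0992]
orientation: [-179.9, 0.0, -131.2]
force: [0.8, 0.1, 0.0]
opening: 0.0571
gripper_force: 0.0
```

Emit:
{"op": "carry_out", "data": {
  "rows": [
    [0,0,0,0,0,0],
    [0,0,0,0,0,0],
    [0,0,0,0,0,0]
  ],
  "grip": -0.45
}}

```text
clock: 34.58
tool_pos: [0.4737, -0.3575, 0.0985]
orientation: [-180.0, 0.0, -131.2]
force: [0.8, -0.1, -0.7]
opening: 0.0322
gripper_force: 0.0
```

```bash
python3 -c "
from h import *
st();sync()
h=np.array([.5463,-.2732]);
w=[]
for f in np.arange(218.8,150,-10):
    a=np.radians(f);w.append((*(h+.110*np.array([np.cos(a),np.sin(a)])),.098,f-360))
plan(*w)"
```

```text
t34.58 [ 0.4737 -0.3575  0.0985] [-179.9515    0.0204 -131.1893] F [ 0.7565 -0.1181 -0.6645] open 0.0322 gf 0.0 cmd [   0.4731   -0.3567    0.098  -131.1879]
[-0.0029, 0.02, 0.0005, 0, 0, np.float64(0.175)] rows 0.9
[-0.0078, 0.0385, 0.0005, 0, 0, np.float64(0.349)] rows 0.9
[-0.0159, 0.0559, 0.0005, 0, 0, np.float64(0.524)] rows 0.9
[-0.0269, 0.0716, 0.0005, 0, 0, np.float64(0.698)] rows 0.9
[-0.0405, 0.0852, 0.0005, 0, 0, np.float64(0.873)] rows 0.9
[-0.0562, 0.0962, 0.0005, 0, 0, np.float64(1.047)] rows 0.9
[-0.0736, 0.1043, 0.0005, 0, 0, np.float64(1.222)] rows 0.9
```

Emit:
{"op": "carry_out", "data": {
  "rows": [
    [0,0,0.0005,0,0,0],
    [-0.0029,0.02,0.0005,0,0,0.175],
    [-0.0078,0.0385,0.0005,0,0,0.349],
    [-0.0159,0.0559,0.0005,0,0,0.524],
    [-0.0269,0.0716,0.0005,0,0,0.698],
    [-0.0405,0.0852,0.0005,0,0,0.873],
    [-0.0562,0.0962,0.0005,0,0,1.047],
    [-0.0736,0.1043,0.0005,0,0,1.222]
  ]
}}

```text
clock: 35.58
tool_pos: [0.4432, -0.2328, 0.0976]
orientation: [-180.0, -0.0, 158.5]
force: [0.7, -1.2, -0.0]
opening: 0.0243
gripper_force: 0.4
```

Emit:
{"op": "carry_out", "data": {
  "rows": [
    [0,0,0,0,0,0],
    [0,0,0,0,0,0]
  ]
}}

```text
clock: 35.83
tool_pos: [0.4435, -0.2335, 0.0975]
orientation: [180.0, 0.0, 159.0]
force: [0.0, 0.1, 0.4]
opening: 0.0245
gripper_force: 0.3
```

```bash
python3 -c "
from h import *
s=snap('side');st();sync();print([b for b in blobs(s,'orange',15)])
h=np.array([.5463,-.2732]);
w=[]
for f in (148.8,138.8,128.8,118.8,112,107.5):
    a=np.radians(f);w.append((*(h+.110*np.array([np.cos(a),np.sin(a)])),.098,f-360))
plan(*w)"
```

```text
t35.88 [ 0.4434 -0.2336  0.0974] [179.9981   0.0014 158.9625] F [-0.9227  0.0352 -0.1416] open 0.0238 gf 0.3 cmd [   0.4437   -0.2334    0.098  -201.2047]
[((np.float64(358.7), np.float64(168.2)), [356, 164, 6, 10, 45]), ((np.float64(304.1), np.float64(223.1)), [301, 217, 8, 12, 71]), ((np.float64(1.4), np.float64(333.8)), [0, 326, 5, 17, 60])]
[-0.0019, 0.0194, -0.0006, 0, 0, np.float64(0.177)] rows 0.9
[-0.0069, 0.0379, -0.0006, 0, 0, np.float64(0.352)] rows 0.9
[-0.0151, 0.0553, -0.0006, 0, 0, np.float64(0.526)] rows 0.9
[-0.0261, 0.0709, -0.0006, 0, 0, np.float64(0.701)] rows 0.9
[-0.0351, 0.0804, -0.0006, 0, 0, np.float64(0.82)] rows 0.6
[-0.0417, 0.086, -0.0006, 0, 0, np.float64(0.898)] rows 0.4
```

Knob is following (358,168). Continue.

Emit:
{"op": "carry_out", "data": {
  "rows": [
    [-0.0019,0.0194,-0.0006,0,0,0.177],
    [-0.0069,0.0379,-0.0006,0,0,0.352],
    [-0.0151,0.0553,-0.0006,0,0,0.526],
    [-0.0261,0.0709,-0.0006,0,0,0.701],
    [-0.0351,0.0804,-0.0006,0,0,0.82],
    [-0.0417,0.086,-0.0006,0,0,0.898],
    [-0.0417,0.086,-0.0006,0,0,0.898],
    [-0.0417,0.086,-0.0006,0,0,0.898]
  ]
}}

```text
clock: 36.88
tool_pos: [0.513, -0.1686, 0.0979]
orientation: [-180.0, -0.0, 107.5]
force: [-0.4, 0.2, 1.1]
opening: 0.024
gripper_force: 0.0
```

```bash
python3 -c "
from h import *
st();sync()
h=np.array([.5463,-.2732]);
w=[]
for f in (105.5,104.3,103.2):
    a=np.radians(f);w.append((*(h+.110*np.array([np.cos(a),np.sin(a)])),.098,105.5-360))
plan(*w)"
```

```text
t36.88 [ 0.513  -0.1686  0.0979] [-179.9742   -0.0101  107.4651] F [-0.4496  0.1558  1.1273] open 0.0240 gf 0.0 cmd [   0.5132   -0.1683    0.098  -252.4891]
[0.0002, 0.0042, -0.0001, 0, 0, np.float64(0.034)] rows 0.2
[0.0001, 0.0065, -0.0001, 0, 0, np.float64(0.034)] rows 0.0
[-0.0, 0.0086, -0.0001, 0, 0, np.float64(0.034)] rows 0.0
```

Emit:
{"op": "carry_out", "data": {
  "rows": [
    [0.0002,0.0022,0,0,0,0.034],
    [0.0002,0.0042,0,0,0,0.034],
    [0.0002,0.0065,0,0,0,0.034],
    [0.0002,0.0065,0,0,0,0.034]
  ]
}}

```text
clock: 37.38
tool_pos: [0.5185, -0.1663, 0.0979]
orientation: [-179.9, -0.0, 105.4]
force: [-4.4, -2.0, 3.5]
opening: 0.0242
gripper_force: 2.6
```

Emit:
{"op": "carry_out", "data": {
  "rows": [
    [0,0.001,0,0,0,0],
    [0,0.002,0,0,0,0],
    [0,0.002,0,0,0,0]
  ]
}}

```text
clock: 37.75
tool_pos: [0.5186, -0.1662, 0.0978]
orientation: [-179.7, -0.0, 105.4]
force: [-9.7, -2.4, 7.5]
opening: 0.0243
gripper_force: 5.2
```

Emit:
{"op": "carry_out", "data": {
  "rows": [
    [0,0,0,0,0,0],
    [0,0,0,0,0,0],
    [0,0,0,0,0,0],
    [0,0,-0.04,0,0,0],
    [0,0,-0.07,0,0,0],
    [0,0,-0.07,0,0,0],
    [0,0,-0.07,0,0,0]
  ],
  "grip": 0.1
}}

```text
clock: 38.62
tool_pos: [0.5214, -0.1653, 0.1677]
orientation: [180.0, -0.0, 105.4]
force: [0.6, -0.2, 0.2]
opening: 0.048
gripper_force: 0.0
```

```bash
python3 -c "
from h import *
st();sync();plan((.439,.0227,.16,-187.7))"
```

```text
t38.62 [ 0.5214 -0.1653  0.1677] [179.9923  -0.0187 105.407 ] F [ 0.5514 -0.1628  0.2171] open 0.0480 gf 0.0 cmd [   0.5212   -0.1661    0.098  -254.483 ]
[0.2032, -0.0295, 0.0077, 0, 0, np.float64(-1.168)] rows 6.3
```

Emit:
{"op": "carry_out", "data": {
  "rows": [
    [0.2032,-0.0295,0.0077,0,0,-1.168],
    [0.2032,-0.0295,0.0077,0,0,-1.168],
    [0.2032,-0.0295,0.0077,0,0,-1.168],
    [0.2032,-0.0295,0.0077,0,0,-1.168],
    [0.2032,-0.0295,0.0077,0,0,-1.168],
    [0.2032,-0.0295,0.0077,0,0,-1.168],
    [0.2032,-0.0295,0.0077,0,0,-1.168],
    [0.2032,-0.0295,0.0077,0,0,-1.168]
  ]
}}

```text
clock: 39.62
tool_pos: [0.4386, 0.0224, 0.1595]
orientation: [-180.0, -0.1, 172.3]
force: [-0.7, -0.6, 1.1]
opening: 0.0483
gripper_force: 0.0
```

```bash
python3 -c "
from h import *
s=snap('side','side7');t=snap('top','top7');st();sync();print(blobs(s,'orange',15),blobs(t,'orange',15))
plan((.439,.0227,.1,-187.7),(.439,.0227,.055,-187.7))
a=cv2.resize(s[140:250,270:400],(709,600),interpolation=2)
cv2.imwrite('pics/crop8.png',a)"
```

```text
t39.73 [0.4388 0.0224 0.1598] [-179.9687   -0.0547  172.2556] F [ 0.8583 -1.3036  0.6499] open 0.0483 gf 0.0 cmd [   0.439     0.0227    0.16   -187.6715]
[((np.float64(324.6), np.float64(169.3)), [323, 165, 4, 9, 25]), ((np.float64(304.1), np.float64(222.8)), [301, 217, 8, 12, 78]), ((np.float64(1.4), np.float64(333.7)), [0, 326, 5, 17, 59])] [((np.float64(31.6), np.float64(136.4)), [20, 126, 24, 22, 414]), ((np.float64(369.4), np.float64(209.7)), [365, 206, 10, 8, 60])]
[-0.0002, 0.0003, 0.0598, 0, 0, np.float64(-0.001)] rows 1.0
[-0.0002, 0.0003, 0.1048, 0, 0, np.float64(-0.001)] rows 0.7
```

View pics/crop8.png

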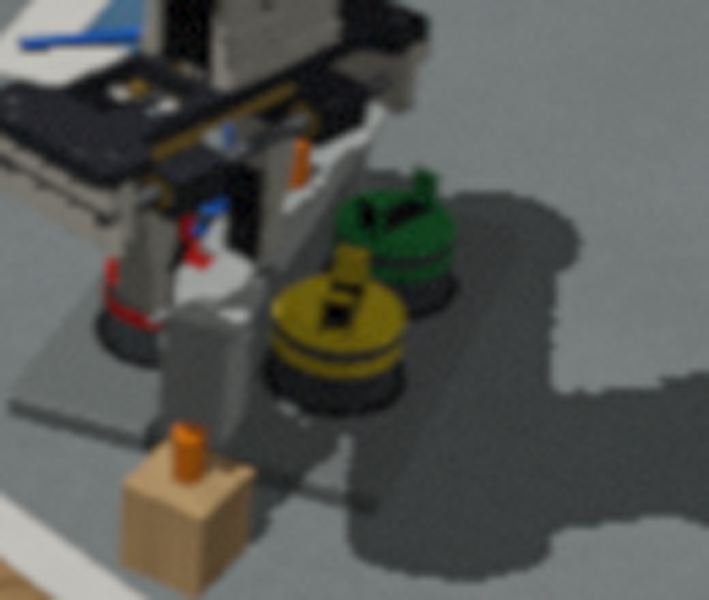

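The bar is closed, with its eye end over the lock post at crop (215,290). Grasp the pin head next.

Emit:
{"op": "carry_out", "data": {
  "rows": [
    [-0.0002,0.0003,0.05,0,0,0],
    [-0.0002,0.0003,0.085,0,0,0],
    [-0.0002,0.0003,0.1048,0,0,0],
    [-0.0002,0.0003,0.1048,0,0,0],
    [-0.0002,0.0003,0.1048,0,0,0]
  ]
}}

```text
clock: 40.35
tool_pos: [0.4398, 0.023, 0.0561]
orientation: [180.0, 0.0, 172.3]
force: [0.9, 0.2, 0.1]
opening: 0.0482
gripper_force: 0.0
```

Emit:
{"op": "carry_out", "data": {
  "rows": [
    [0,0,0,0,0,0],
    [0,0,0,0,0,0],
    [0,0,0,0,0,0],
    [0,0,0,0,0,0],
    [0,0,0,0,0,0]
  ],
  "grip": -1
}}

```text
clock: 40.98
tool_pos: [0.4395, 0.023, 0.0558]
orientation: [180.0, 0.0, 172.3]
force: [-0.3, 1.0, 3.2]
opening: 0.0153
gripper_force: 30.0
```

```bash
python3 -c "
from h import *
st();sync();plan((.439,.0227,.12),(.439,.0227,.16))"
```

```text
t40.98 [0.4395 0.023  0.0558] [179.9827   0.023  172.3334] F [-0.3019  0.9831  3.1809] open 0.0153 gf 30.0 cmd [   0.439     0.0227    0.055  -187.6872]
[0.0005, -0.0003, -0.0642, 0, 0, np.float64(-0.0)] rows 1.0
[0.0005, -0.0003, -0.1042, 0, 0, np.float64(-0.0)] rows 0.6
```

Emit:
{"op": "carry_out", "data": {
  "rows": [
    [0,0,-0.02,0,0,0],
    [0,0,-0.06,0,0,0],
    [0,0,-0.1,0,0,0],
    [0,0,-0.12,0,0,0],
    [0,0,-0.12,0,0,0],
    [0,0,-0.12,0,0,0]
  ]
}}

```text
clock: 41.72
tool_pos: [0.4387, 0.0226, 0.1747]
orientation: [-180.0, -0.1, 172.3]
force: [0.5, -0.6, -0.9]
opening: 0.0148
gripper_force: 30.0
```

```bash
python3 -c "
from h import *
def dark(im,c,r=4):
    x,y=c;g=cv2.cvtColor(im,6)[y-r:y+r+1,x-r:x+r+1].astype(float)
    w=np.clip(np.percentile(g,60)-20-g,0,None);Y,X=np.mgrid[y-r:y+r+1,x-r:x+r+1];return (X*w).sum()/w.sum(),(Y*w).sum()/w.sum()
s=cv2.imread('pics/side0.png');t=cv2.imread('pics/top0.png')
a,b=dark(s,(308,198),3),dark(t,(319,226));print(a,b,tri(a,b),plane('top',b,.082),plane('side',a,.082))
a,b=dark(t,(486,262),4),0
print('open eye',a,plane('top',a,.090))
t1=snap('top','top8');s1=snap('side','side8');st()
print('knob now',blobs(t1,'orange',15)); sync()
cv2.imwrite('pics/crop9.png',np.hstack([cv2.resize(t1[195:255,270:350],(400,300),interpolation=2),cv2.resize(s1[160:235,265:365],(400,300),interpolation=2)]))"
```

```text
(np.float64(306.5487804878049), np.float64(199.3658536585366)) (np.float64(318.4728260869565), np.float64(225.28623188405797)) (array([ 0.4865, -0.052 ,  0.0723]), np.float64(0.0029233153140529183)) [ 0.4845 -0.0517  0.082 ] [ 0.4797 -0.0397  0.082 ]
open eye (np.float64(485.20758122743683), np.float64(262.05956678700363)) [ 0.3908 -0.4418  0.09  ]
t41.83 [0.4386 0.0225 0.1744] [-179.9402   -0.1035  172.3173] F [ 0.7743  0.1518 -0.6719] open 0.0154 gf 30.0 cmd [   0.439     0.0227    0.16   -187.6666]
knob now [((np.float64(31.6), np.float64(136.4)), [20, 126, 24, 22, 414]), ((np.float64(369.4), np.float64(209.7)), [365, 206, 10, 8, 60])]
```

View pics/crop9.png

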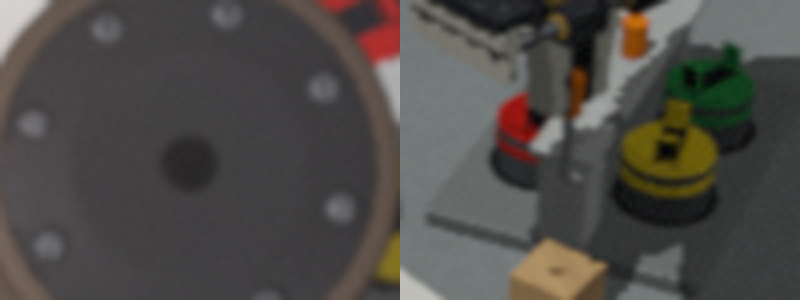

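```bash
python3 -c "
from h import *
plan((.4843,-.0515,.175,-187.7))"
```

```text
[-0.0551, -0.0672, -0.0006, 0, 0, np.float64(0.0)] rows 1.4
```

Emit:
{"op": "carry_out", "data": {
  "rows": [
    [-0.0276,-0.0336,-0.0006,0,0,0],
    [-0.0551,-0.0672,-0.0006,0,0,0],
    [-0.0551,-0.0672,-0.0006,0,0,0],
    [-0.0551,-0.0672,-0.0006,0,0,0],
    [-0.0551,-0.0672,-0.0006,0,0,0]
  ]
}}

```text
clock: 42.45
tool_pos: [0.4845, -0.0507, 0.1758]
orientation: [-180.0, -0.0, 172.4]
force: [-0.0, 0.2, -0.4]
opening: 0.0153
gripper_force: 30.0
```

```bash
python3 -c "
from h import *
st();sync();plan((.4843,-.0515,.152,-187.7))"
```

```text
t42.45 [ 0.4845 -0.0507  0.1758] [-179.9914   -0.0373  172.3702] F [-0.0089  0.2191 -0.4203] open 0.0153 gf 30.0 cmd [   0.4843   -0.0515    0.175  -187.6827]
[0.0, -0.0008, 0.0238, 0, 0, np.float64(0.001)] rows 0.4
```

Emit:
{"op": "carry_out", "data": {
  "rows": [
    [0,-0.0008,0.012,0,0,0],
    [0,-0.0008,0.0238,0,0,0],
    [0,-0.0008,0.0238,0,0,0],
    [0,-0.0008,0.0238,0,0,0]
  ]
}}

```text
clock: 42.95
tool_pos: [0.4849, -0.0519, 0.1523]
orientation: [-180.0, -0.0, 172.3]
force: [-0.2, 0.7, -0.3]
opening: 0.0148
gripper_force: 30.0
```

```bash
python3 -c "
from h import *
st();sync();plan((.4843,-.0515,.136,-187.7))"
```

```text
t42.95 [ 0.4849 -0.0519  0.1523] [-179.9845   -0.0121  172.3466] F [-0.1817  0.6822 -0.3454] open 0.0148 gf 30.0 cmd [   0.4844   -0.0515    0.152  -187.6871]
[0.0007, 0.0003, 0.0163, 0, 0, np.float64(0.001)] rows 0.3
```

Emit:
{"op": "carry_out", "data": {
  "rows": [
    [0.0007,0.0003,0.003,0,0,0],
    [0.0007,0.0003,0.006,0,0,0],
    [0.0007,0.0003,0.009,0,0,0],
    [0.0007,0.0003,0.012,0,0,0],
    [0.0007,0.0003,0.0145,0,0,0],
    [0.0007,0.0003,0.0163,0,0,0],
    [0.0007,0.0003,0.0163,0,0,0]
  ]
}}

```text
clock: 43.82
tool_pos: [0.4842, -0.0516, 0.1359]
orientation: [-180.0, -0.0, 172.3]
force: [-0.5, 0.3, -0.7]
opening: 0.015
gripper_force: 30.0
```

Emit:
{"op": "carry_out", "data": {
  "rows": [
    [0,0,0.005,0,0,0],
    [0,0,0.01,0,0,0],
    [0,0,0.015,0,0,0],
    [0,0,0.02,0,0,0],
    [0,0,0.025,0,0,0],
    [0,0,0.03,0,0,0],
    [0,0,0.034,0,0,0],
    [0,0,0.034,0,0,0]
  ]
}}

```text
clock: 44.82
tool_pos: [0.4843, -0.0515, 0.1017]
orientation: [-180.0, -0.0, 172.3]
force: [2.2, -0.3, -1.5]
opening: 0.015
gripper_force: 30.0
```

Emit:
{"op": "carry_out", "data": {
  "rows": [
    [0,0,0.002,0,0,0],
    [0,0,0.004,0,0,0],
    [0,0,0.006,0,0,0],
    [0,0,0.0072,0,0,0],
    [0,0,0.0072,0,0,0]
  ]
}}

```text
clock: 45.45
tool_pos: [0.4848, -0.0515, 0.0955]
orientation: [180.0, 0.1, 172.4]
force: [0.3, 0.1, 7.0]
opening: 0.0151
gripper_force: 30.0
```

Emit:
{"op": "carry_out", "data": {
  "rows": [
    [0,0,0,0,0,0],
    [0,0,0,0,0,0],
    [0,0,0,0,0,0],
    [0,0,0,0,0,0]
  ],
  "grip": 0
}}

```text
clock: 45.95
tool_pos: [0.4839, -0.0516, 0.0946]
orientation: [-180.0, -0.0, 172.3]
force: [-0.8, 0.0, 0.4]
opening: 0.0429
gripper_force: 0.0
```

Emit:
{"op": "carry_out", "data": {
  "rows": [
    [0,0,-0.01,0,0,0],
    [0,0,-0.06,0,0,0],
    [0,0,-0.12,0,0,0],
    [-0.08,0.25,-0.15,0,0,0],
    [-0.08,0.25,-0.15,0,0,0],
    [-0.08,0.25,-0.15,0,0,0],
    [-0.08,0.25,-0.15,0,0,0],
    [-0.08,0.25,-0.15,0,0,0]
  ]
}}

```text
clock: 46.95
tool_pos: [0.598, 0.1887, 0.2451]
orientation: [180.0, 0.0, 172.5]
force: [-0.2, 0.4, -0.0]
opening: 0.0434
gripper_force: 0.0
```

```bash
python3 -c "
from h import *
s=snap('side','side9');t=snap('top','top9');st()
bs,bt=blobs(s,'orange',15),blobs(t,'orange',15);print(bs,bt)
P=np.array([.4843,-.0515,.103]);print('pin head pred',proj('side',P),proj('top',P))
K=np.array([.5168,-.1672,.104]);print('knob pred',proj('side',K),proj('top',K))
a=cv2.resize(s[150:230,270:365],(475,400),interpolation=2);b=cv2.resize(t[165:265,300:425],(325,260),interpolation=2)
o=np.zeros((400,800,3),np.uint8);o[:,:475]=a;o[:260,475:]=b;cv2.imwrite('pics/crop10.png',o)"
```

```text
t47.05 [0.5971 0.1869 0.2447] [-179.9778   -0.0237  172.4218] F [-0.31   -0.5725 -0.1706] open 0.0440 gf 0.0 cmd [   0.4842   -0.0515    0.136  -187.7106]
[((np.float64(323.4), np.float64(168.6)), [321, 164, 6, 10, 55]), ((np.float64(308.3), np.float64(190.5)), [306, 186, 6, 10, 46]), ((np.float64(1.5), np.float64(333.8)), [0, 326, 5, 17, 61])] [((np.float64(369.3), np.float64(209.8)), [365, 206, 10, 8, 60]), ((np.float64(320.0), np.float64(224.8)), [317, 222, 7, 6, 29])]
pin head pred [308.2208 190.216 ] [319.3788 224.6561]
knob pred [323.3873 168.7245] [368.3259 209.9947]
```

View pics/crop10.png

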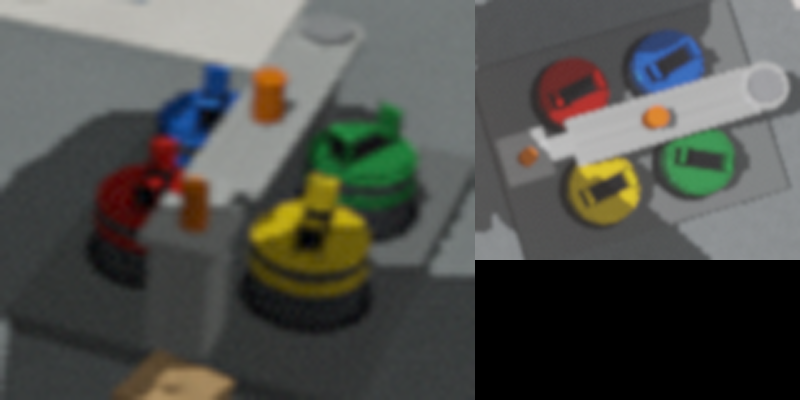

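Everything matches: the pin head is at side px (308,190) against a predicted (308.2,190.2), the knob is on its closed spot, and all four caps are flat.

```bash
python3 -c "
from plant import workorder
print(workorder.close_job())"
```

```text
the job is handed in; nothing more can be done
None
```

All four caps are seated on the lenses of their colour, the bar is swung to its stop and the pin is fully home; I nudged no cap, because the tabs pointed across the row and there was already finger room.

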